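# Clear and hold open the tool chest lid

## Robot

A 7-joint arm with a two-finger parallel gripper is mounted at the origin on the work surface. World frame = base frame: x ahead of the robot, y to its left, z up, the work surface at z = 0. Lengths are in m, angles in rad, forces in N, time in s.
With the tool pointing down it reaches from about 0.4 to 0.85 m from the base axis. Payload 10.4 kg.
Tool frame: the origin (TCP) lies midway between the tips of the shut fingers; the grasp point (between the pads) lies 19 mm behind it; x points along the fingers, y is the direction in which the jaws open and shut, and the axes are right-handed (so a half turn about x gives the same grasp; the last joint's range is limited). The gripper opens to 87 mm and grips with 3 to 60 N. Pads are 19 mm wide; open, the fingers measure 117 mm over their backs; the gripper's body (75 mm by 190 mm) begins 51 mm behind the grasp point.
Start: joints at [1.106, 0.332, -0.065, 1.46, 0.022, 1.35, -0.088], TCP at [0.267, -0.565, 0.19] pointing down, gripper open.
Joint ranges: [-2.6, 2.6], [-0.5, 2.12], [-1.47, 1.34], [0.16, 2.42], [-1.27, 4.41], [0.06, 2.06], [-2.6, 2.6]. Speed limits (rad/s): [2.22, 2.22, 2.79, 2.79, 3.14, 3.14, 3.14].

## Interface

Orientations are given as a unit quaternion [x, y, z, w].
In Python, from bench import * gives the robot as it stands.
- The arm moves only by the shell command python3 -m inch 'ROWS' [FORCE]. ROWS is JSON, a list that holds one entry, the list of rows, each a list of 7 numbers: the shift along the world's x, y, z each as a share of 120 mm, from -1 to 1, then the turn, a rotation vector about the world's x, y, z each as a share of 2 pi rad, from -1 to 1, then the closure, from 0 (fully open) to 1 (shut). A call has 1 to 10 rows; each row is the pose to reach, as a shift and turn from the pose commanded when the call began, turning the shorter way round; what a row does not reach only later rows make up. A row lasts 1/10 s, in which the tool goes at most 50 mm and 8.59 degrees, less where a joint would pass 70% of its speed; a pose out of reach is approached as far as the arm can. A call with a number of a shift or a turn outside -1 to 1 is refused whole. A call with a gripper value outside its range is refused whole. The fingers move at their own pace and stop on an object; FORCE is the grip in N (left out, the last holds). Time passes only in rows, so rows that repeat a pose let the fingers close. It gives the time, the measured TCP pose, the force and the opening at its end, in the units of the state.
- read_state(): the state, without advancing time (a new reading comes with each control period).
- camera(name): name is "side" or "top" or "wrist"; returns the picture (384x512x3 uint8, red, green, blue); there is no depth.
- get_calibration(name): a dict with "fx", "fy", "cx", "cy" (pixels), "xyz" and "attitude" of the camera in the world. Camera axes: x right, y up, looking along -z (the intrinsics and any distortion apply to the point x, -y, -z); pixel columns grow to the right and rows downward; lengths in m; the calibration is good to about 2 mm. A picture is of the moment at which its call begins: read the wrist's pose just before it. get_calibration takes no time and is no camera call; for the wrist camera it gives the pose at the moment of the call.
- close_job(): hands the job in, once; it reports no verdict.
The state is a dict: "time": time; "joint_positions": joint angles; "joint_vel": joint speeds; "joint_torque": joint torques, N m; "ee_pos": TCP position; "eef_rot": TCP orientation; "ft_force": force on the tool from outside, world axes, zero at the start; "torque": the same for the moment, N m; "width": finger opening in m.
Only numpy, scipy, OpenCV 4.12 (cv2) and the standard library are available. Lean on these libraries where they do the work, as an engineer would, in place of code of your own. Each camera call takes 0.05 s, during which the arm holds its last target.

## Task

Take the basket off the lid of the steel tool chest and hang it by its bail on the two-pronged hook stand, letting go of it there. Then raise the chest lid by 50 degrees from shut (within 5 degrees) so that a mate can reach in for a punch, and finish while still holding it steady there: the lid has no stay and falls shut if it is let go. Do not drop the basket, and leave the hammer, the tin and the brush alone.

Things in the scene. Friction and masses are not known exactly. Their poses are not given: they have to be found in the camera images.
- chest: Fixed dark steel tool chest, 220 (x) x 300 (y) x 100 mm high, with a grey lid. Origin at the centre of its underside on the bench; its x axis points from the handle side (near the robot) to the hinge side, y along the hinge, z up. With the lid shut the lid's top is 106.5 mm above the bench. Inside lie only punches, which are not touched.
- lid (a joint): Angle of the chest lid in rad: 0 shut, growing as the handle side rises; stop at 1.4. 50 degrees is 0.873. The lid weighs about 0.4 to 0.9 kg, has no stay and falls shut from every angle.
- lid_hinge (a point): Middle of the hinge line: on the far (+x of the chest) upper edge of the chest, 110 mm from the chest's middle and 100.5 mm above the bench. Axes turn with the lid; y is the hinge line.
- lid_handle (a point): Middle of the grip bar of the handle on the lid: a dark round bar 10 mm thick and 110 mm long, parallel to the hinge (y), its centre line 45 mm above the lid's top face, on two end posts. In the lid's frame (the hinge's) it lies at x -185, z +51 mm. It turns with the lid.
- basket_center (a point): Basket of pale punched sheet metal, 90 (x) x 140 (y) x 50 mm high, walls 4 mm, with a rigid upright dark bail along y; 0.25 to 0.5 kg. Starts standing on the rear (hinge-side) half of the lid. This point is on its middle axis, 62 mm above its underside. z up.
- basket_bail (a point): Middle of the straight top bar of the basket's bail, 122 mm above its underside: round bar 10 mm thick along the basket's y, straight over 116 mm, then bending down to the basket's ends (outside width 146 mm). The free space between the bar and the basket's rim is 67 mm high.
- basket: The same basket; origin at the centre of its underside.
- stand_seat (a point): Seat of the hook stand: midway between its two prongs, level with their tops, 210 mm above the bench. Prongs: round bars 10 mm thick along the stand's x, 60 mm free between them (room for gripper fingers); free ends point to -x and turn up to 25 mm above seat level at x -38 mm. The hung bail lies across both prongs, along y, its centre line 5 mm above seat level.
- stand: The same fixed hook stand; origin on the bench below the seat. At x +100 mm a crossbar and one upright post carry the prongs, no higher than they are. The basket enters from the -x side, bail above the upturned ends, prongs between bail and basket rim.
- hammer: Bystander: hammer lying on the bench beyond the work. Leave alone.
- tin: Bystander: closed steel tin, 66 mm across, 75 mm high, on the bench. Leave alone.
- brush: Bystander: brush lying on the bench. Leave alone.
Mind the look-alikes: they are no part of the job. What is meant by the basket is not turquoise, and is the larger of those in its own colour.

How it is judged:
By the outcome, as a careful person would: the job done as asked, in the order asked, and still so for the second after the job is handed in, while the arm keeps its last pose, push and grip.
It also fails if it takes over 70 s, if anything falls off the work surface, if the arm or the gripper's body presses on something with over 40 N, if the wrist force passes 120 N, or if a joint passes its speed limit or range.

## Working session

There is one attempt and no reset: what is moved stays moved. The work goes in short steps, Python scripts to look and compute and a shell command to move; the robot and the scene stay as the last step left them, time stands still between calls to the robot, and variables do not carry over. Pictures are saved under pics/ and viewed, and the job is handed in when it is done.

```bash
ls; mkdir -p pics
python3 - <<'E'
from bench import *
import cv2
s=read_state(); print({k:s[k] for k in ('time','ee_pos','eef_rot','ft_force','width')})
for n in ('side','top','wrist'):
    c=get_calibration(n); print(n,c)
    cv2.imwrite(f'pics/{n}0.png',camera(n)[:,:,::-1])
E
```

```text
pics
{'time': 0.0, 'ee_pos': array([ 0.26704539, -0.56460961,  0.1893687 ]), 'eef_rot': array([-0.68979155, -0.15541537,  0.69005262, -0.15447026]), 'ft_force': array([-0.27642436, -0.16720829, -0.46646321]), 'width': 0.08688359211904909}
side {'fx': 429.3780496518379, 'fy': 429.3780496518379, 'cx': 255.74779284254157, 'cy': 191.55583060748512, 'xyz': array([0.43208277, 0.80021752, 0.98138059]), 'attitude': array([-0.02626075,  0.4185543 ,  0.90470592, -0.07503241])}
top {'fx': 361.58196345823814, 'fy': 361.58196345823814, 'cx': 253.2941817075361, 'cy': 190.66872403091043, 'xyz': array([ 0.42764816, -0.15406078,  1.36261741]), 'attitude': array([ 0.04519981, -0.03797431, -0.70518405,  0.70656237])}
wrist {'fx': 273.3144503852557, 'fy': 273.3144503852557, 'cx': 256.07014578610574, 'cy': 193.07903817588246, 'xyz': array([ 0.3328901 , -0.53501545,  0.38379292]), 'attitude': array([-0.1131606 ,  0.0720786 , -0.53057471,  0.83695271])}
```

View pics/side0.png

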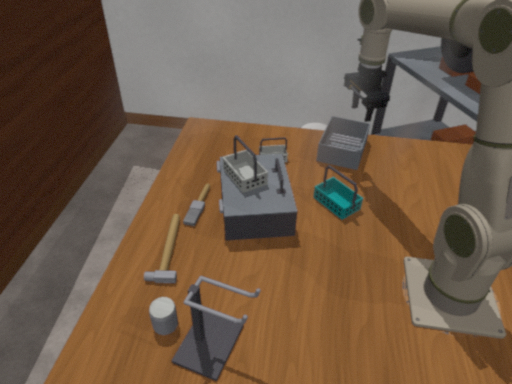

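View pics/top0.png

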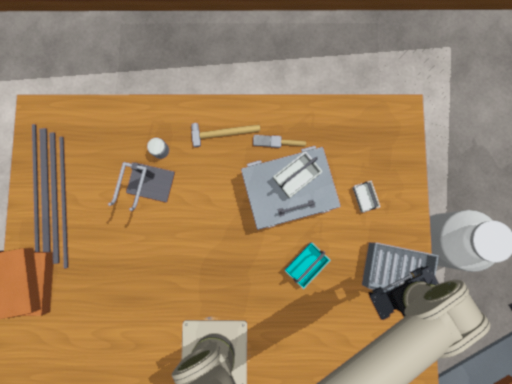

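View pics/wrist0.png

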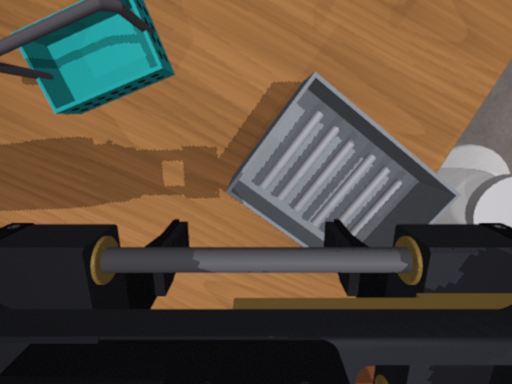

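Three candidate baskets: a pale one on the lid (top 297,175; side 245,172), a small pale one on the bench (top 366,196; side 272,155), and a turquoise one (top 307,265). The large pale one on the lid fits. I'll confirm it in an enlarged crop.

Run:
```python
import cv2,numpy as np
t=cv2.imread('pics/top0.png')[125:245,235:385]; s=cv2.imread('pics/side0.png')[125:245,205:305]
cv2.imwrite('pics/cropt.png',cv2.resize(t,None,fx=5,fy=5,interpolation=cv2.INTER_CUBIC))
cv2.imwrite('pics/crops.png',cv2.resize(s,None,fx=5,fy=5,interpolation=cv2.INTER_CUBIC))
a=cv2.imread('pics/top0.png')[140:230,95:195]; b=cv2.imread('pics/side0.png')[260:384,165:275]
a=cv2.resize(a,None,fx=4,fy=4,interpolation=cv2.INTER_CUBIC); b=cv2.resize(b,None,fx=4,fy=4,interpolation=cv2.INTER_CUBIC)
cv2.imwrite('pics/standt.png',a);cv2.imwrite('pics/stands.png',b)
```

```text
(no output)
```

View pics/cropt.png

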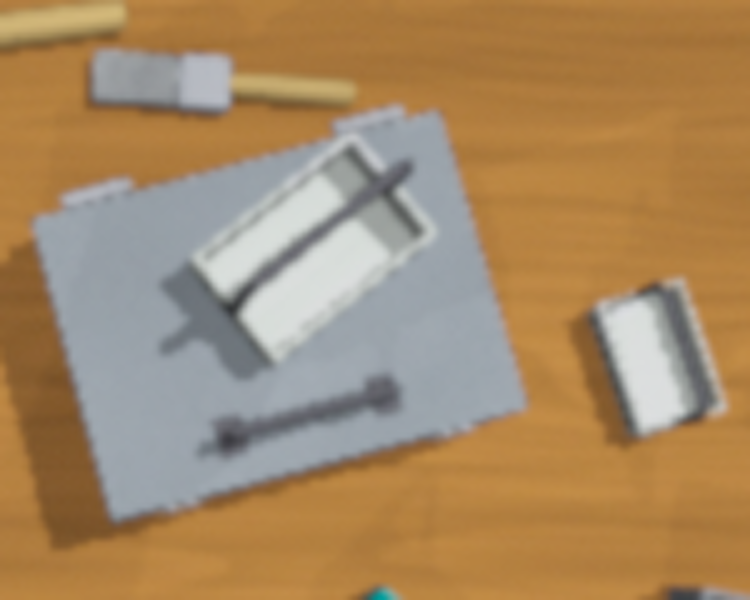

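View pics/crops.png

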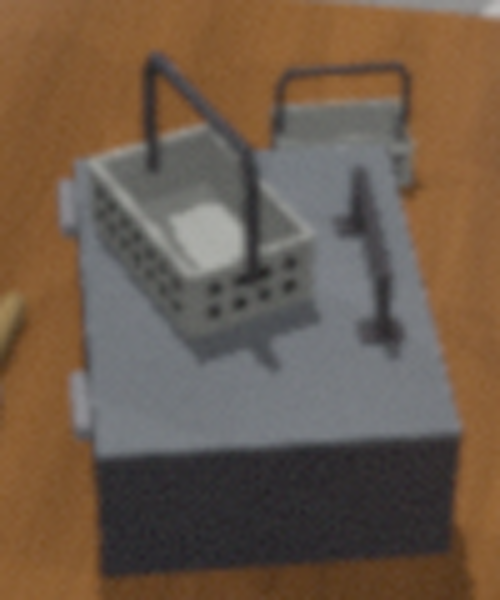

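View pics/standt.png

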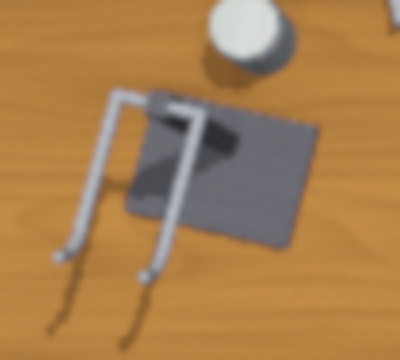

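View pics/stands.png

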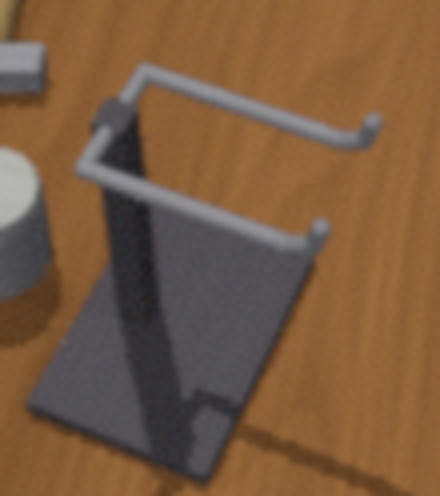

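The crop confirms that the pale basket on the lid is clearly larger than the bench one and is not turquoise. Next I cast the picked pixels to their known heights.

```bash
cat > h.py <<'E'
import numpy as np
from scipy.spatial.transform import Rotation as R
from bench import *
def ray(n,px):
    c=get_calibration(n); u,v=px
    d=np.array([(u-c['cx'])/c['fx'],-(v-c['cy'])/c['fy'],-1.])
    return np.array(c['xyz']),R.from_quat(c['attitude']).apply(d)
def plane(n,px,z):
    o,d=ray(n,px); return o+d*(z-o[2])/d[2]
def tri(a,b):
    o1,d1=ray('top',a);o2,d2=ray('side',b)
    d1/=np.linalg.norm(d1);d2/=np.linalg.norm(d2)
    t=np.linalg.lstsq(np.c_[d1,-d2],o2-o1,rcond=None)[0]
    p,q=o1+t[0]*d1,o2+t[1]*d2
    return (p+q)/2,np.linalg.norm(p-q)
def crop(p,s,off): return ((p[0]+.5)/s-.5+off[0],(p[1]+.5)/s-.5+off[1])
E
python3 - <<'E'
from h import *
np.set_printoptions(precision=4,suppress=True)
T=lambda p:crop(p,5,(235,125)); S=lambda p:crop(p,5,(205,125))
def rep(n,pts): print(n,*pts)
lid=[plane('top',T(p),.1065) for p in [(35,218),(440,112),(525,408),(112,520)]]
rep('lid',lid); print('c',np.mean(lid,0),[np.linalg.norm(lid[i]-lid[i-1]) for i in range(4)])
e=lid[0]-lid[1]+lid[3]-lid[2];print('chest y yaw',np.degrees(np.arctan2(-e[0],e[1])))
rim=[plane('top',T(p),.1565) for p in [(350,135),(437,237),(275,362),(190,258)]]
rep('rim',rim);print('c',np.mean(rim,0),[np.linalg.norm(rim[i]-rim[i-1]) for i in range(4)])
e=rim[3]-rim[0]+rim[2]-rim[1];print('basket yaw',np.degrees(np.arctan2(-e[0],e[1])))
rs=[plane('side',S(p),.1565) for p in [(90,162),(212,125),(318,240),(185,280)]]
rep('rim side',rs);print('c',np.mean(rs,0))
b=[plane('top',T(p),.2285) for p in [(240,295),(410,165)]];rep('bail top',b);print(np.linalg.norm(b[0]-b[1]),np.mean(b,0))
b=[plane('side',S(p),.2285) for p in [(157,62),(250,155)]];rep('bail side',b);print(np.linalg.norm(b[0]-b[1]),np.mean(b,0))
hd=[plane('top',T(p),.1515) for p in [(228,430),(383,388)]];rep('handle',hd);print(np.linalg.norm(hd[0]-hd[1]),np.mean(hd,0))
hs=[plane('side',S(p),.1515) for p in [(360,172),(385,280)]];rep('handle side',hs);print(np.linalg.norm(hs[0]-hs[1]),np.mean(hs,0))
A=lambda p:crop(p,4,(95,140));B=lambda p:crop(p,4,(165,260))
for n,p,q,z in [('root-left',(118,97),(88,165),.205),('root-right',(200,115),(145,74),.205),('tipL',(60,257),(320,226),.235),('tipR',(148,277),(373,120),.235)]:
    print(n,tri(A(p),B(q)),plane('top',A(p),z),plane('side',B(q),z))
E
```

```text
lid [ 0.6559 -0.0996  0.1065] [ 0.7323 -0.3861  0.1065] [ 0.5223 -0.4408  0.1065] [ 0.4442 -0.1542  0.1065]
c [ 0.5887 -0.2702  0.1065] [np.float64(0.21858133502311303), np.float64(0.2965356330212617), np.float64(0.21699989816807824), np.float64(0.2971258973547883)]
chest y yaw 15.078105654955797
rim [ 0.7042 -0.3155  0.1565] [ 0.634  -0.3731  0.1565] [ 0.5491 -0.2632  0.1565] [ 0.6195 -0.2065  0.1565]
c [ 0.6267 -0.2896  0.1565] [np.float64(0.13800685255353867), np.float64(0.09080084497481189), np.float64(0.1389335226500519), np.float64(0.09036989768153507)]
basket yaw 37.757470151991846
rim side [ 0.7066 -0.3114  0.1565] [ 0.6355 -0.3671  0.1565] [ 0.5485 -0.2556  0.1565] [ 0.6231 -0.2018  0.1565]
c [ 0.6284 -0.284   0.1565]
bail top [ 0.5844 -0.2349  0.2285] [ 0.6681 -0.3438  0.2285]
0.13736631121517442 [ 0.6263 -0.2894  0.2285]
bail side [ 0.6641 -0.3276  0.2285] [ 0.5899 -0.2385  0.2285]
0.1160423051361398 [ 0.627  -0.283   0.2285]
handle [ 0.5038 -0.2318  0.1515] [ 0.5322 -0.3359  0.1515]
0.10790579592544937 [ 0.518  -0.2838  0.1515]
handle side [ 0.532  -0.3388  0.1515] [ 0.5032 -0.2296  0.1515]
0.11290239936096 [ 0.5176 -0.2842  0.1515]
root-left (array([0.6526, 0.2801, 0.2046]), np.float64(0.0009891042711175288)) [0.652  0.2799 0.205 ] [0.653  0.2804 0.205 ]
root-right (array([0.6386, 0.2135, 0.2013]), np.float64(0.0015071425376007178)) [0.6372 0.2122 0.205 ] [0.6384 0.2162 0.205 ]
tipL (array([0.5202, 0.3115, 0.2281]), np.float64(0.0020480356960110094)) [0.5186 0.3086 0.235 ] [0.5204 0.316  0.235 ]
tipR (array([0.5043, 0.2416, 0.2266]), np.float64(0.0014374085016675352)) [0.503  0.2387 0.235 ] [0.5042 0.2478 0.235 ]
```

Run:
```python
from h import *
s=read_state(); M=R.from_quat(s['eef_rot']).as_matrix(); print(M.round(3)); 
print('jaw yaw',np.degrees(np.arctan2(M[1,1],M[0,1])))
print('bail grasp TCP delta/120 for hover +.10', (np.array([.627,-.287,.2285-.019+.10])-s['ee_pos'])/.12)
```

```text
[[-0.     0.428 -0.904]
 [ 0.001 -0.904 -0.428]
 [-1.    -0.001  0.   ]]
jaw yaw -64.68801994782044
bail grasp TCP delta/120 for hover +.10 [2.9992179  2.31443108 0.99935475]
```

```bash
python3 -m inch '[[[0.3,0.3,1,0,0,0.095,0],[0.3,0.3,1,0,0,0.095,0],[0.3,0.3,1,0,0,0.095,0],[0.3,0.3,1,0,0,0.095,0]]]' 40
python3 -m inch '[[[0.9,0.7,0.2,0,0,0.095,0],[0.9,0.7,0.2,0,0,0.095,0],[0.9,0.7,0.2,0,0,0.095,0],[0.9,0.7,0.2,0,0,0.095,0]]]'
python3 -m inch '[[[0.9,0.7,0,0,0,0.095,0],[0.9,0.7,0,0,0,0.095,0],[0.9,0.7,0,0,0,0.095,0],[0.9,0.7,0,0,0,0.095,0]]]'
python3 -m inch '[[[0.5,0.3,0,0,0,0,0],[0.5,0.3,0,0,0,0,0],[0.5,0.3,0,0,0,0,0]]]'
python3 - <<'E'
from h import *
import cv2
s=read_state(); M=R.from_quat(s['eef_rot']).as_matrix()
print(s['time'],s['ee_pos'],M.round(3),'jaw yaw',np.degrees(np.arctan2(M[1,1],M[0,1])),s['joint_positions'])
c=get_calibration('wrist');print(c['xyz'],c['attitude'])
import json;json.dump({k:(v.tolist() if hasattr(v,'tolist') else v) for k,v in c.items()},open('w1.json','w'))
cv2.imwrite('pics/w1.png',camera('wrist')[:,:,::-1])
E
```

```text
time: 0.55
ee_pos: [0.3061, -0.5287, 0.3152]
eef_rot: [0.613, 0.351, -0.612, 0.356]
ft_force: [0.5, -0.3, -0.7]
width: 0.087
time: 0.95
ee_pos: [0.4168, -0.4398, 0.335]
eef_rot: [0.481, 0.519, -0.478, 0.52]
ft_force: [0.3, 0.2, -0.4]
width: 0.087
time: 1.35
ee_pos: [0.5235, -0.3552, 0.3333]
eef_rot: [0.307, 0.638, -0.304, 0.637]
ft_force: [-0.4, -0.3, -0.5]
width: 0.0871
time: 1.65
ee_pos: [0.5816, -0.3216, 0.3328]
eef_rot: [0.31, 0.637, -0.308, 0.635]
ft_force: [0.5, 0.6, 0.3]
width: 0.0869
1.65 [ 0.58162388 -0.32160178  0.33277297] [[-0.001  0.786  0.619]
 [ 0.003  0.619 -0.786]
 [-1.     0.001 -0.003]] jaw yaw 38.21026759628196 [ 0.72516261  0.4397474  -0.45668592  1.05182812  0.18764893  1.68960899
  0.99594492]
[ 0.53693599 -0.26628546  0.52733295] [-0.12558714 -0.0439143   0.32382452  0.93671612]
```

View pics/w1.png

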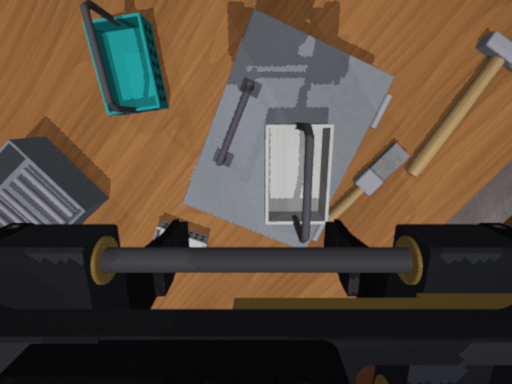

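The wrist view shows the bail running vertically, with ends at about (306,127) and (305,238). The rim corners are (266,125), (333,125), (329,223) and (266,223). The lid handle runs from (249,86) to (222,158).

Run:
```python
from h import *
b=[plane('wrist',p,.2285) for p in [(306,128),(305,237)]];print(b,np.linalg.norm(b[0]-b[1]),np.mean(b,0))
e=b[0]-b[1];print('yaw',np.degrees(np.arctan2(-e[0],e[1])))
r=[plane('wrist',p,.1565) for p in [(266,125),(333,125),(329,223),(266,223)]];print(r,np.mean(r,0))
e=r[0]-r[3]+r[1]-r[2];print('yaw',np.degrees(np.arctan2(-e[0],e[1])))
h=[plane('wrist',p,.1515) for p in [(249,86),(222,158)]];print(h,np.linalg.norm(h[0]-h[1]),np.mean(h,0))
```

```text
[array([ 0.58386684, -0.24316668,  0.2285    ]), array([ 0.66530742, -0.33941266,  0.2285    ])] 0.12607877308561677 [ 0.62458713 -0.29128967  0.2285    ]
yaw 40.23693810328481
[array([ 0.55139691, -0.26677375,  0.1565    ]), array([ 0.62098035, -0.21239309,  0.1565    ]), array([ 0.70954799, -0.31844652,  0.1565    ]), array([ 0.63748451, -0.3747726 ,  0.1565    ])] [ 0.62985244 -0.29309649  0.1565    ]
yaw 39.212608971196566
[array([ 0.50393827, -0.24210122,  0.1515    ]), array([ 0.53133816, -0.338648  ,  0.1515    ])] 0.10035952586026486 [ 0.51763821 -0.29037461  0.1515    ]
```

```bash
python3 -m inch '[[[0.375,0.27,0,0,0,0,0],[0.375,0.27,0,0,0,0,0],[0.375,0.27,-0.3,0,0,0,0],[0.375,0.27,-0.6,0,0,0,0],[0.375,0.27,-0.8,0,0,0,0],[0.375,0.27,-0.95,0,0,0,0],[0.375,0.27,-0.99,0,0,0,0],[0.375,0.27,-0.99,0,0,0,0]]]'
python3 - <<'E'
from bench import *
import cv2
cv2.imwrite('pics/s2.png',cv2.resize(camera('side')[90:250,160:340,::-1],None,fx=3.5,fy=3.5)); cv2.imwrite('pics/w2.png',camera('wrist')[:,:,::-1])
E
```

```text
time: 2.5
ee_pos: [0.6234, -0.2935, 0.2152]
eef_rot: [0.311, 0.635, -0.311, 0.635]
ft_force: [-1.1, -0.2, 0.3]
width: 0.0869
```

View pics/s2.png

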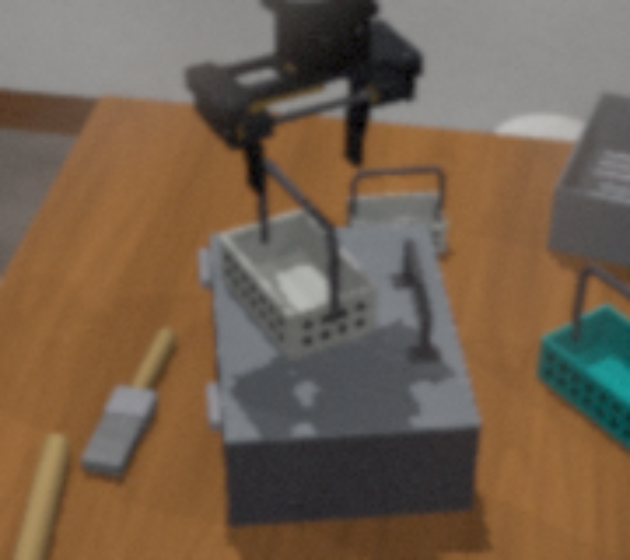

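View pics/w2.png

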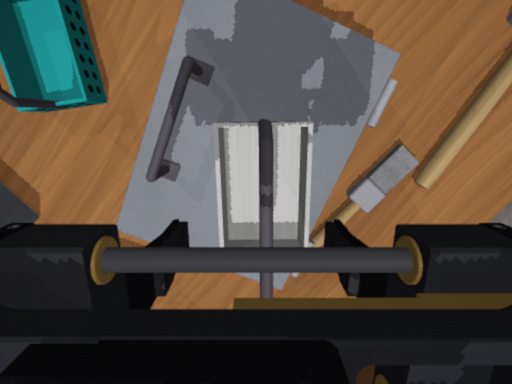

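```bash
cat >> h.py <<'E'
def proj(n,p):
    c=get_calibration(n); q=R.from_quat(c['attitude']).inv().apply(np.array(p)-c['xyz'])
    return c['cx']+c['fx']*q[0]/-q[2], c['cy']-c['fy']*q[1]/-q[2]
E
python3 - <<'E'
from h import *
s=read_state();print(s['ee_pos']);M=R.from_quat(s['eef_rot']).as_matrix()
for n in('side','top','wrist'):
  for k in (-.05,0,.05):print(n,k,proj(n,s['ee_pos']+M[:,1]*k))
  print('bail',proj(n,(.6265,-.289,.2285)))
import cv2
t=camera('top');cv2.imwrite('pics/t2.png',cv2.resize(t[110:240,220:390,::-1],None,fx=4,fy=4))
E
```

```text
[ 0.62446364 -0.29321411  0.21678349]
side -0.05 (np.float64(260.3763201827582), np.float64(143.26235138231718))
side 0 (np.float64(246.40966785001535), np.float64(147.41349145095927))
side 0.05 (np.float64(232.04580358996986), np.float64(151.68269004270945))
bail (np.float64(245.52982851260177), np.float64(144.9778009304847))
top -0.05 (np.float64(310.22691563985376), np.float64(183.94528278496406))
top 0 (np.float64(300.44523086653203), np.float64(171.73697000969753))
top 0.05 (np.float64(290.746079630383), np.float64(159.63166558724575))
bail (np.float64(299.5488064273749), np.float64(170.47785516019945))
wrist -0.05 (np.float64(190.93268264369578), np.float64(216.00993578309792))
wrist 0 (np.float64(257.12615831175356), np.float64(215.9527584742429))
wrist 0.05 (np.float64(323.33934318047346), np.float64(215.89556414076355))
bail (np.float64(263.0862738150906), np.float64(218.93484864984492))
```

View pics/t2.png

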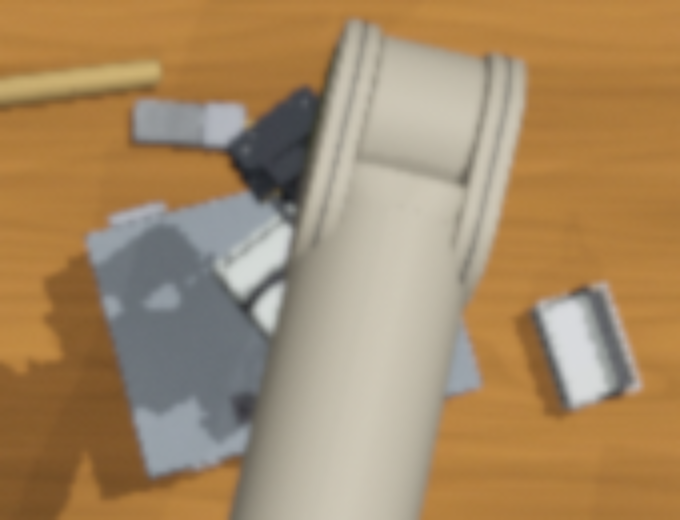

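The open fingertips sit above the TCP because they retract when open. The bail is centred between them. Lower slightly and close.

```bash
python3 -m inch '[[[0.02,0.02,-0.04,0,0,0,0],[0.02,0.02,-0.04,0,0,0,0.5],[0.02,0.02,-0.04,0,0,0,1],[0.02,0.02,-0.04,0,0,0,1],[0.02,0.02,-0.04,0,0,0,1],[0.02,0.02,-0.04,0,0,0,1],[0.02,0.02,-0.04,0,0,0,1],[0.02,0.02,-0.04,0,0,0,1]]]' 50
python3 - <<'E'
from bench import *
import cv2
cv2.imwrite('pics/s3.png',cv2.resize(camera('side')[90:250,160:340,::-1],None,fx=3.5,fy=3.5)); cv2.imwrite('pics/w3.png',camera('wrist')[:,:,::-1])
E
```

```text
time: 3.45
ee_pos: [0.6267, -0.2902, 0.2106]
eef_rot: [0.31, 0.635, -0.31, 0.635]
ft_force: [-0.0, 0.6, -0.0]
width: 0.0387
```

View pics/s3.png

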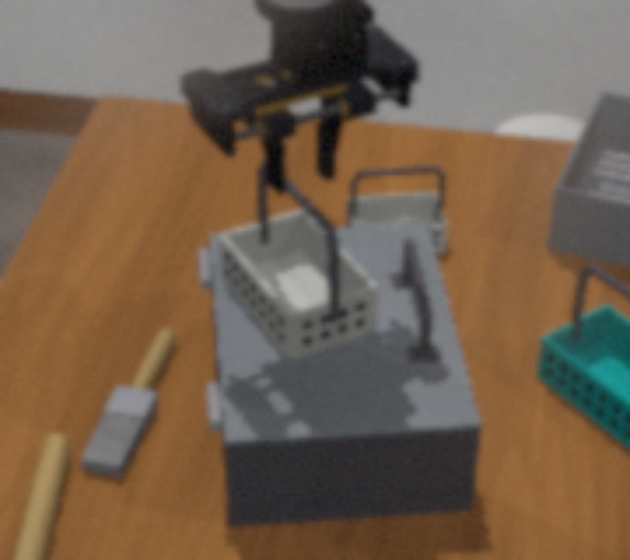

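View pics/w3.png

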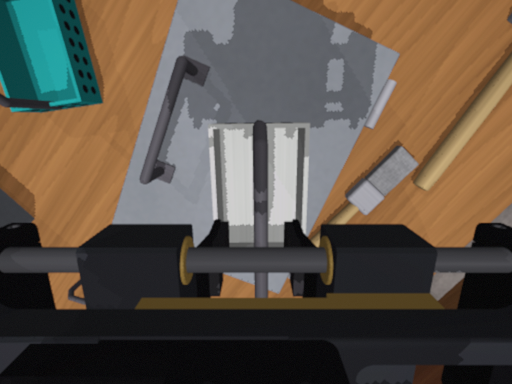

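Run:
```python
from h import *
s=read_state();M=R.from_quat(s['eef_rot']).as_matrix();print(s['ee_pos'],s['width'])
for r in (0,.01,.02,.03):
  for k in(-.019,.019):
    p=s['ee_pos']+M[:,1]*k-M[:,0]*r
    print(r,k,np.round(proj('wrist',p+M[:,2]*.0095),1),np.round(proj('wrist',p-M[:,2]*.0095),1),np.round(proj('side',p),1))
import cv2
cv2.imwrite('pics/s3z.png',cv2.resize(camera('side')[110:180,205:295,::-1],None,fx=8,fy=8,interpolation=cv2.INTER_CUBIC))
cv2.imwrite('pics/w3z.png',cv2.resize(camera('wrist')[190:310,170:350,::-1],None,fx=4,fy=4,interpolation=cv2.INTER_CUBIC))
```

```text
[ 0.62663519 -0.29022029  0.21058207] 0.031086303213479608
0 -0.019 [232.3 227.7] [231.7 204. ] [250.9 147.9]
0 0.019 [282.  227.6] [282.6 203.9] [240.2 151.1]
0.01 -0.019 [231.1 233. ] [230.4 208.3] [250.9 145.3]
0.01 0.019 [283.2 232.9] [283.9 208.2] [240.1 148.5]
0.02 -0.019 [229.8 238.8] [229.1 213. ] [251.  142.6]
0.02 0.019 [284.6 238.8] [285.4 212.9] [240.1 145.8]
0.03 -0.019 [228.4 245.3] [227.6 218.2] [251.  139.9]
0.03 0.019 [286.1 245.3] [287.  218.2] [240.1 143.1]
```

View pics/s3z.png

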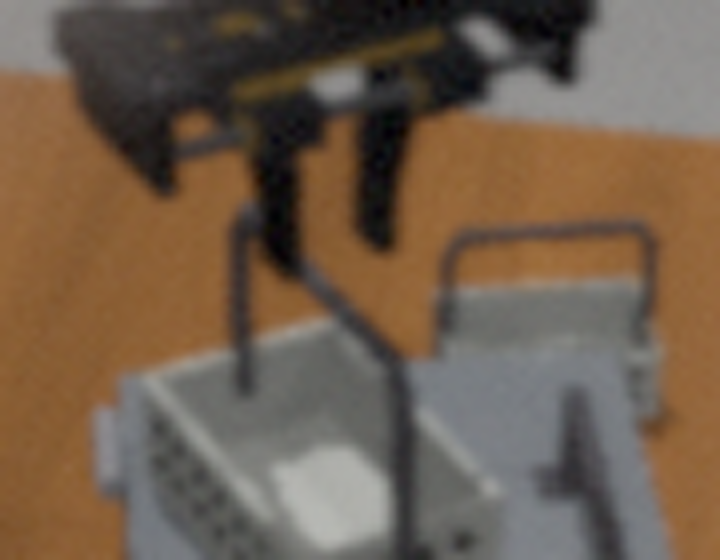

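View pics/w3z.png

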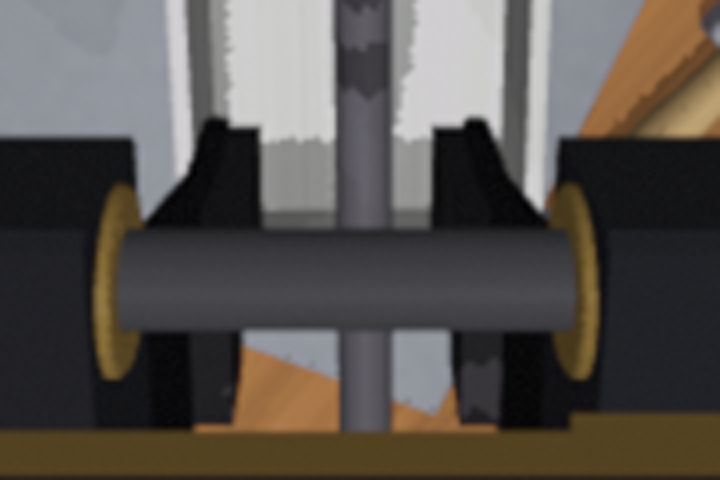

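In both views the visible fingertips are about 27 mm above the reported TCP, at z≈0.237, so they are still above the bail. I'll open a little, go 24 mm lower and look again. The body and rim clearances hold either way.

```bash
python3 -m inch '[[[0,0,0,0,0,0,0.5],[0,0,-0.1,0,0,0,0.5],[0,0,-0.2,0,0,0,0.5],[0,0,-0.2,0,0,0,0.5]]]'
python3 - <<'E'
from bench import *
import cv2
cv2.imwrite('pics/s4z.png',cv2.resize(camera('side')[110:180,205:295,::-1],None,fx=8,fy=8,interpolation=cv2.INTER_CUBIC))
E
```

```text
time: 4.05
ee_pos: [0.6254, -0.2899, 0.1835]
eef_rot: [0.31, 0.637, -0.311, 0.634]
ft_force: [0.5, -0.2, 0.1]
width: 0.0418
```

View pics/s4z.png

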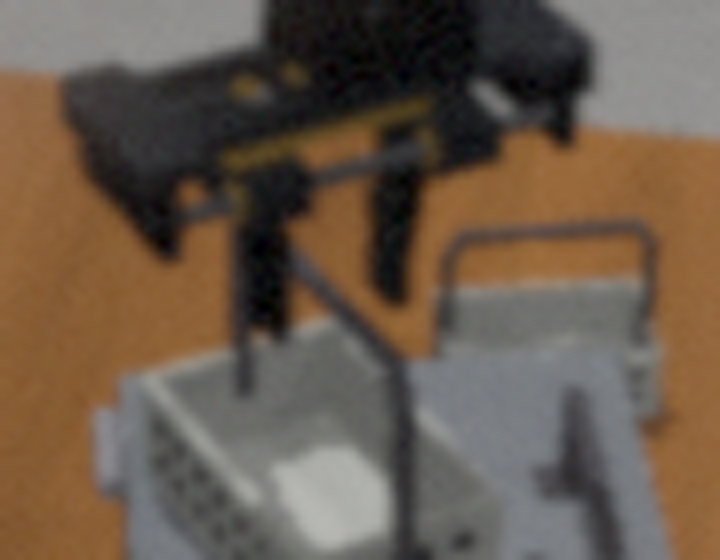

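The tips now sit about 18 mm below the bail bar and are centred along it. Closing.

```bash
python3 -m inch '[[[0,0,0,0,0,0,1],[0,0,0,0,0,0,1],[0,0,0,0,0,0,1],[0,0,0,0,0,0,1],[0,0,0,0,0,0,1],[0,0,0,0,0,0,1],[0,0,0,0,0,0,1]]]' 50
python3 - <<'E'
from bench import *
import cv2
cv2.imwrite('pics/s5z.png',cv2.resize(camera('side')[110:180,205:295,::-1],None,fx=8,fy=8,interpolation=cv2.INTER_CUBIC))
s=read_state();print(s['width'],s['ft_force'])
E
```

```text
time: 4.8
ee_pos: [0.6269, -0.29, 0.1868]
eef_rot: [0.311, 0.635, -0.31, 0.636]
ft_force: [1.7, 0.7, 0.5]
width: 0.0088
0.008735129271832167 [ 1.04915347 -0.05518924  0.62797705]
```

View pics/s5z.png

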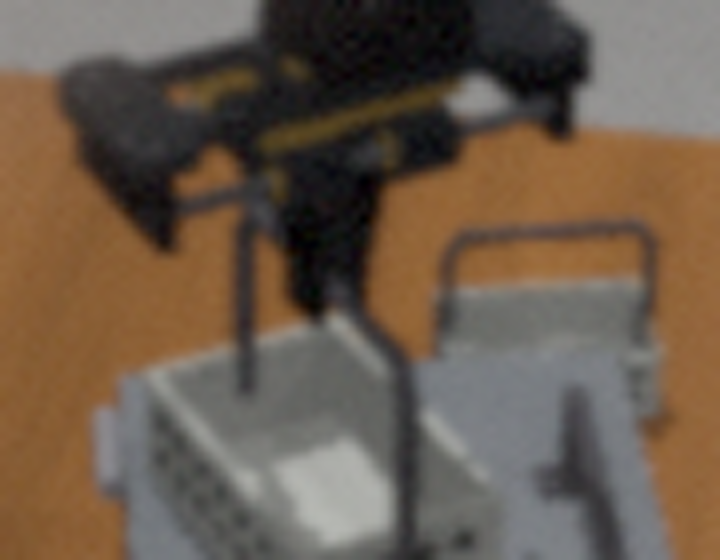

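Width is about 9 mm, so it is gripping the 10 mm bar. Lift and verify.

```bash
python3 -m inch '[[[0,0,0.1,0,0,0,1],[0,0,0.25,0,0,0,1],[0,0,0.5,0,0,0,1],[0,0,0.75,0,0,0,1],[0,0,0.95,0,0,0,1],[0,0,1,0,0,0,1],[0,0,1,0,0,0,1]]]'
python3 - <<'E'
from bench import *
import cv2
cv2.imwrite('pics/s6.png',camera('side')[:,:,::-1])
s=read_state();print(s['time'],s['ee_pos'],s['width'],s['ft_force'],s['torque'])
E
```

```text
time: 5.55
ee_pos: [0.6268, -0.2903, 0.3071]
eef_rot: [0.311, 0.635, -0.31, 0.636]
ft_force: [0.1, 0.9, -2.9]
width: 0.0087
5.6 [ 0.62646008 -0.29018607  0.30564661] 0.008305886067734488 [-0.71667502 -0.24631075 -3.12866014] [ 0.07495156 -0.13481211 -0.03640998]
```

View pics/s6.png

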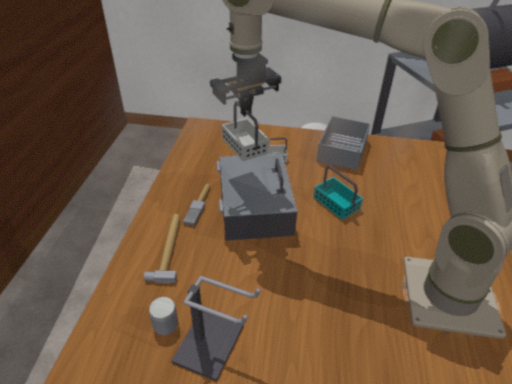

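Basket lifted cleanly at about 3 N. Carry it at height, round to the -x side of the stand.

```bash
python3 -m inch '[[[-0.05,0.05,0.1,0,0,0,1],[-0.2,0.2,0.2,0,0,-0.01,1],[-0.4,0.4,0.25,0,0,-0.02,1],[-0.65,0.7,0.25,0,0,-0.03,1],[-0.9,1,0.25,0,0,-0.035,1]]]'
python3 -m inch '[[[-0.2,0.25,0,0,0,-0.01,1],[-0.4,0.5,0,0,0,-0.02,1],[-0.55,0.75,0,0,0,-0.03,1],[-0.7,1,0,0,0,-0.035,1]]]'
python3 -m inch '[[[0,0.25,0,0,0,-0.01,1],[0,0.5,0,0,0,-0.02,1],[0,0.75,0,0,0,-0.03,1],[0,1,0,0,0,-0.035,1]]]'
python3 -m inch '[[[0,0.25,0,0,0,-0.01,1],[0,0.5,0,0,0,-0.02,1],[0,0.75,0,0,0,-0.03,1],[0,1,0,0,0,-0.035,1]]]'
python3 -m inch '[[[0,0.25,0,0,0,0,1],[0,0.5,0,0,0,0,1],[0,0.7,0,0,0,0,1],[0,0.82,0,0,0,0,1],[0,0.875,0,0,0,0,1],[0,0.875,0,0,0,0,1],[0,0.875,0,0,0,0,1]]]'
python3 - <<'E'
from h import *
import cv2
cv2.imwrite('pics/s7.png',camera('side')[:,:,::-1]);cv2.imwrite('pics/t7.png',camera('top')[:,:,::-1]);cv2.imwrite('pics/w7.png',camera('wrist')[:,:,::-1])
s=read_state();M=R.from_quat(s['eef_rot']).as_matrix();print(M.round(3));print(s['time'],s['ee_pos'],s['width'],s['ft_force'],s['joint_positions'],np.degrees(np.arctan2(M[1,1],M[0,1])))
E
```

```text
time: 6.1
ee_pos: [0.5168, -0.1687, 0.336]
eef_rot: [0.379, 0.597, -0.379, 0.596]
ft_force: [0.9, 0.7, -0.8]
width: 0.0087
time: 6.5
ee_pos: [0.4328, -0.0488, 0.3362]
eef_rot: [0.442, 0.552, -0.443, 0.552]
ft_force: [0.0, -0.1, -1.2]
width: 0.008
time: 6.9
ee_pos: [0.4335, 0.0711, 0.3363]
eef_rot: [-0.5, -0.5, 0.501, -0.5]
ft_force: [0.6, 1.3, -3.2]
width: 0.0086
time: 7.3
ee_pos: [0.4336, 0.1909, 0.3363]
eef_rot: [-0.552, -0.442, 0.552, -0.442]
ft_force: [0.2, 0.9, -2.3]
width: 0.0086
time: 8.0
ee_pos: [0.4346, 0.2939, 0.3365]
eef_rot: [-0.551, -0.442, 0.552, -0.443]
ft_force: [0.2, -0.5, -1.2]
width: 0.0078
[[ 0.001  0.976 -0.218]
 [-0.001 -0.218 -0.976]
 [-1.     0.001  0.001]]
8.15 [0.43495588 0.29383375 0.33664276] 0.008875422717658357 [ 1.06818402  0.79392523 -3.44127998] [ 0.21590978  0.1828473  -1.02618194  1.42308713  0.15719696  1.62247375
 -1.01405559] -12.57239523673621
```

View pics/s7.png

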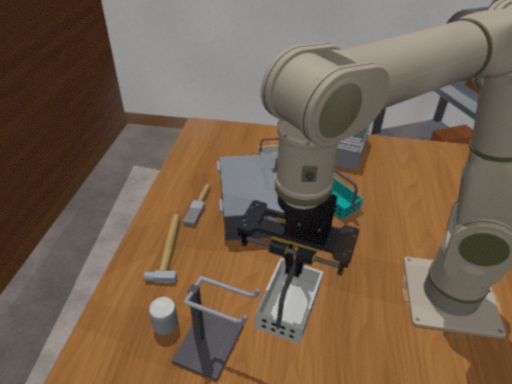

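View pics/w7.png

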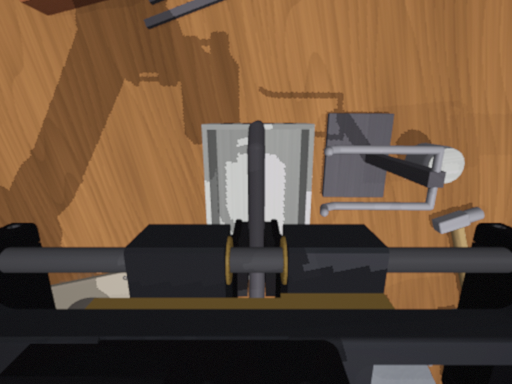

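The wrist view shows the two prongs parallel to the jaws, tips at about (329,152) and (325,211), roots at about (437,150) and (434,207).

Run:
```python
from h import *
r=[plane('wrist',p,.205) for p in [(437,150),(434,207)]];t=[plane('wrist',p,.23) for p in [(329,151),(325,210)]]
print(r,t); rm,tm=np.mean(r,0),np.mean(t,0);d=rm-tm;print(np.linalg.norm(d[:2]),np.degrees(np.arctan2(d[1],d[0])),np.linalg.norm(r[0]-r[1]),np.linalg.norm(t[0]-t[1]))
x=np.array([.976,-.218,0]);print('seat',rm-.1*x,tm+.038*x)
s=read_state()
for z in(.043,):print('bail mid proj side',proj('side',s['ee_pos']+[0,0,z]),'wrist',proj('wrist',s['ee_pos']+[0,0,z]))
```

```text
[array([0.65236504, 0.28019935, 0.205     ]), array([0.64538668, 0.20881641, 0.205     ])] [array([0.52126888, 0.3114214 , 0.23      ]), array([0.50653435, 0.24475353, 0.23      ])]
0.13908858992341813 -13.970712672613516 0.07172322071857937 0.06827672142620046
seat [0.55127586 0.26630788 0.205     ] [0.55098961 0.26980347 0.23      ]
bail mid proj side (np.float64(293.48531033882966), np.float64(266.3760221946597)) wrist (np.float64(255.58450113276893), np.float64(240.413820842534))
```

Run:
```python
import cv2
cv2.imwrite('pics/s7z.png',cv2.resize(cv2.imread('pics/s7.png')[220:350,180:350],None,fx=4.5,fy=4.5,interpolation=cv2.INTER_CUBIC))
```

View pics/s7z.png

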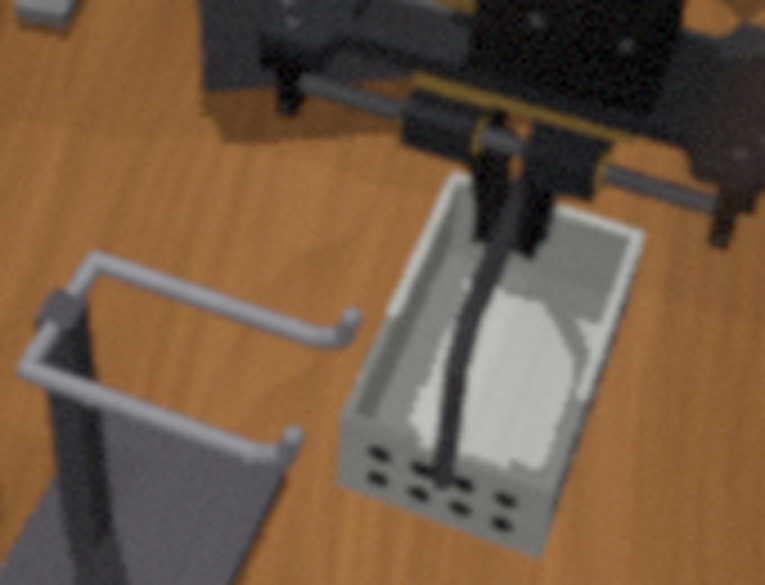

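Run:
```python
from h import *
s=read_state();print(s['ee_pos'],s['ft_force'])
C=lambda p:crop(p,4.5,(180,220))
y=np.array([.218,.976,0])
r=[plane('side',C(p),.3076) for p in [(455,178),(640,235),(552,472),(347,415)]]
print(np.mean(r,0),[np.linalg.norm(r[i]-r[i-1]) for i in range(4)])
for px in[(468,310),(462,335)]:
  p=plane('side',C(px),.3796);print(p,(p-s['ee_pos'])@y)
for z in (.25,.28,.3076): 
  r=[plane('wrist',p,z) for p in [(203,124),(313,124)]];print(z,r,np.linalg.norm(r[0]-r[1]),(np.mean(r,0)-s['ee_pos'])@y)
```

```text
[0.43495588 0.29383375 0.33664276] [ 1.06818402  0.79392523 -3.44127998]
[0.43513117 0.29239313 0.3076    ] [np.float64(0.1348672792017416), np.float64(0.0865359926680445), np.float64(0.12869107522917939), np.float64(0.08485389927368191)]
[0.44719122 0.34509531 0.3796    ] 0.05269858239303046
[0.44816779 0.35687984 0.3796    ] 0.0644131812294886
0.25 [array([0.39800948, 0.36893987, 0.25      ]), array([0.50501347, 0.34494288, 0.25      ])] 0.10966180048622658 0.06520215925966026
0.28 [array([0.40364164, 0.36836966, 0.28      ]), array([0.49922039, 0.34693493, 0.28      ])] 0.09795276670837692 0.06587848311354681
0.3076 [array([0.40882324, 0.36784508, 0.3076    ]), array([0.49389075, 0.34876762, 0.3076    ])] 0.08718045563275535 0.06650070105912252
```

```bash
python3 -m inch '[[[0,0,-0.1,0,0,0,1],[0,0,-0.3,0,0,0,1],[0,0,-0.55,0,0,0,1],[0,0,-0.8,0,0,0,1],[0,0,-0.95,0,0,0,1],[0,0,-0.98,0,0,0,1],[0,0,-0.98,0,0,0,1]]]'
python3 - <<'E'
from h import *
import cv2
cv2.imwrite('pics/s8.png',cv2.resize(camera('side')[220:350,180:350,::-1],None,fx=4.5,fy=4.5,interpolation=cv2.INTER_CUBIC))
cv2.imwrite('pics/w8.png',camera('wrist')[:,:,::-1])
s=read_state();print(s['ee_pos'])
for z in(.217+.036,.217+.043,.235):print(proj('side',(.435,.2935,z)))
E
```

```text
time: 8.85
ee_pos: [0.4345, 0.2944, 0.2186]
eef_rot: [-0.551, -0.443, 0.552, -0.443]
ft_force: [1.0, -0.1, -2.7]
width: 0.0084
[0.43504305 0.29507629 0.21992286]
(np.float64(288.87835619027976), np.float64(307.51298757541645))
(np.float64(289.10938109120667), np.float64(305.4394023254148))
(np.float64(288.2954103867249), np.float64(312.74527125978193))
```

View pics/s8.png

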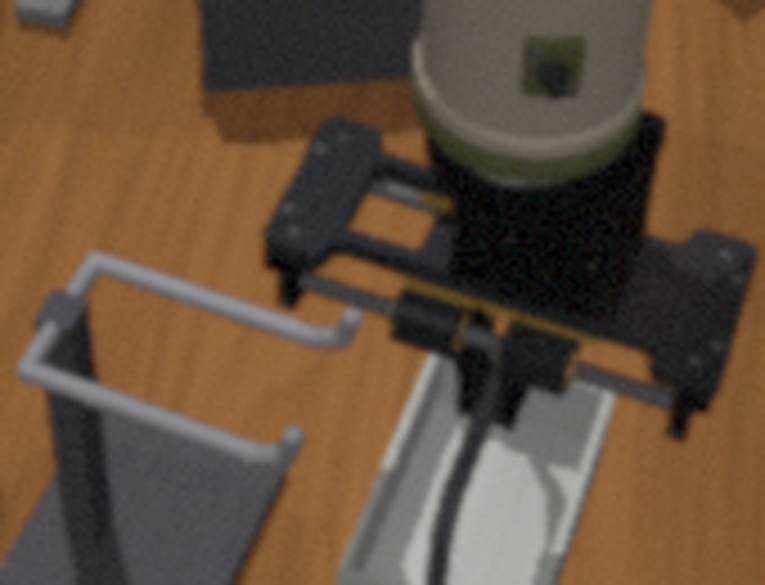

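View pics/w8.png

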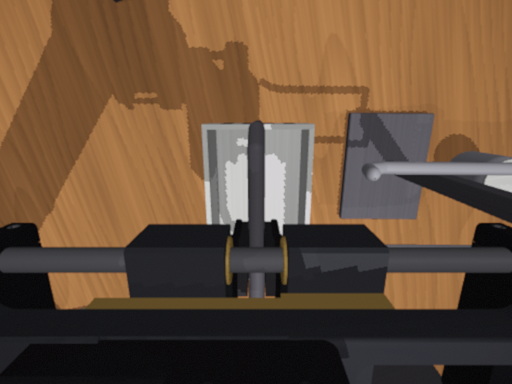

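Run:
```python
from h import *
s=read_state();print(s['ee_pos'],s['ft_force'])
for z in(.24,.26,.28,.30):print(z,np.round(proj('side',s['ee_pos']*[1,1,0]+.095*np.array([.976,-.218,0])+[0,0,z]),1),np.round(proj('side',[s['ee_pos'][0],s['ee_pos'][1],z]),1))
print(plane('wrist',(373,172),.23))
C=lambda p:crop(p,4.5,(180,220))
print('cap',C((290,300)),'bail/finger exit',C((487,385)))
r=[(435,352),(612,395)]
for z in(.17,.18,.185,.19):
  q=[plane('side',C(p),z) for p in r];w=[plane('wrist',p,z) for p in [(203,124),(313,124)]]
  print(z,np.linalg.norm(q[0]-q[1]),np.linalg.norm(w[0]-w[1]),np.mean(w,0))
```

```text
[0.43504305 0.29507629 0.21992286] [ 0.11669727 -0.29121708 -2.26584211]
0.24 [244.7 297. ] [288.4 312. ]
0.26 [244.7 291. ] [289.  306.1]
0.28 [244.7 285. ] [289.7 300.1]
0.3 [244.6 278.7] [290.4 293.8]
[0.52129333 0.31221448 0.23      ]
cap (244.05555555555554, 286.27777777777777) bail/finger exit (287.8333333333333, 305.1666666666667)
0.17 0.08982963532089366 0.09536508711723388 [0.45145172 0.35916896 0.17      ]
0.18 0.08872251448985638 0.09146218040383615 [0.4514173  0.35939195 0.18      ]
0.185 0.0881689540743378 0.08951072704713726 [0.45140008 0.35950345 0.185     ]
0.19 0.08761539365881917 0.08755927369043838 [0.45138287 0.35961494 0.19      ]
```

```bash
python3 -m inch '[[[0.05,-0.01,0,0,0,0,1],[0.15,-0.035,0,0,0,0,1],[0.3,-0.07,0,0,0,0,1],[0.45,-0.1,0,0,0,0,1],[0.55,-0.12,0,0,0,0,1],[0.55,-0.12,0,0,0,0,1]]]'
python3 - <<'E'
from h import *
import cv2
cv2.imwrite('pics/s9.png',cv2.resize(camera('side')[220:370,160:330,::-1],None,fx=4,fy=4,interpolation=cv2.INTER_CUBIC))
s=read_state();print(s['ee_pos'],s['ft_force'])
E
```

```text
time: 9.55
ee_pos: [0.5026, 0.2793, 0.2185]
eef_rot: [-0.552, -0.442, 0.552, -0.442]
ft_force: [0.1, -0.1, -3.3]
width: 0.0086
[0.50114819 0.28024153 0.2186944 ] [-1.14672607  0.27330635 -2.42196539]
```

View pics/s9.png

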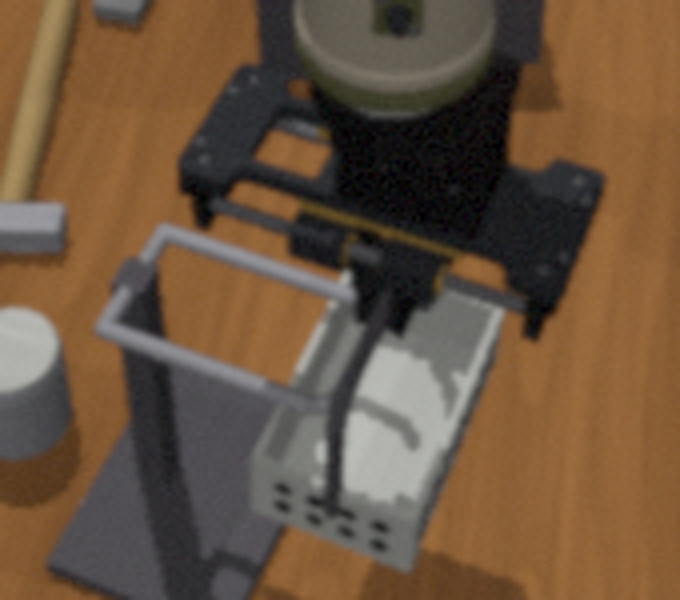

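The prongs pass above the rim and below the bail with no contact force. Continue inward, then lower.

```bash
python3 -m inch '[[[0.1,-0.02,0,0,0,0,1],[0.2,-0.045,0,0,0,0,1],[0.32,-0.075,0,0,0,0,1],[0.4,-0.095,0,0,0,0,1],[0.4,-0.095,0,0,0,0,1]]]'
python3 -m inch '[[[0,0,-0.06,0,0,0,1],[0,0,-0.12,0,0,0,1],[0,0,-0.18,0,0,0,1],[0,0,-0.24,0,0,0,1],[0,0,-0.24,0,0,0,1]]]'
python3 - <<'E'
from h import *
import cv2
cv2.imwrite('pics/s10.png',cv2.resize(camera('side')[220:370,130:300,::-1],None,fx=4,fy=4,interpolation=cv2.INTER_CUBIC))
cv2.imwrite('pics/w10.png',camera('wrist')[:,:,::-1])
s=read_state();print(s['ee_pos'],s['ft_force'])
E
```

```text
time: 10.1
ee_pos: [0.5501, 0.268, 0.2185]
eef_rot: [-0.552, -0.442, 0.552, -0.442]
ft_force: [-0.3, -1.2, -3.5]
width: 0.0081
time: 10.6
ee_pos: [0.548, 0.2686, 0.1888]
eef_rot: [-0.551, -0.443, 0.552, -0.443]
ft_force: [-0.2, -0.5, -2.2]
width: 0.0084
[0.54853633 0.26895821 0.19009856] [-0.65917652 -0.20225634 -2.87011537]
```

View pics/s10.png

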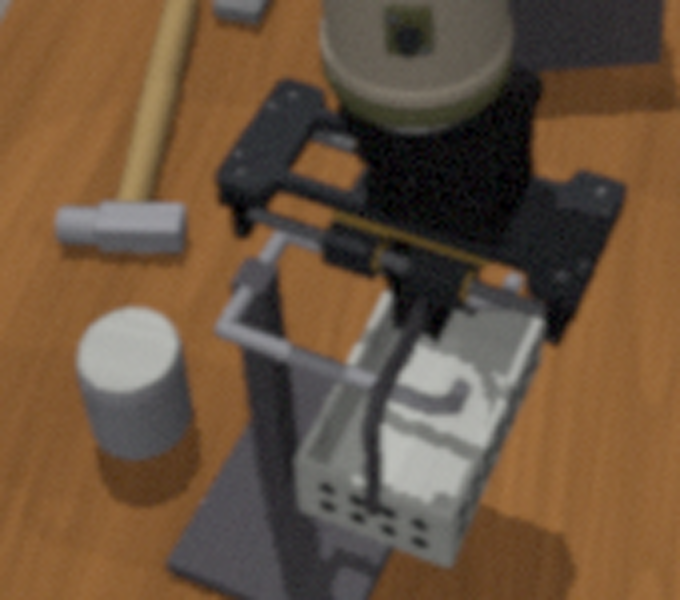

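View pics/w10.png

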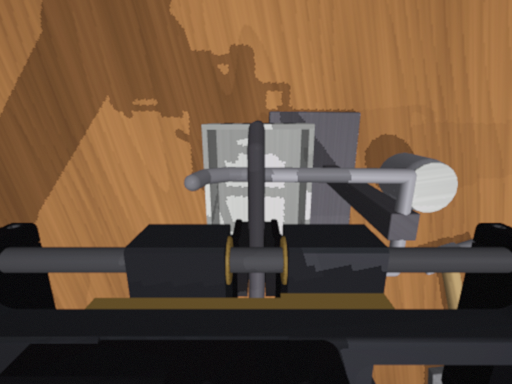

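The bail lies inside the upturned ends, with the prong visible crossing under it at wrist (257,175). Lower until the load transfers.

```bash
python3 -m inch '[[[0,0,-0.04,0,0,0,1],[0,0,-0.08,0,0,0,1],[0,0,-0.08,0,0,0,1]]]'
python3 -m inch '[[[0,0,-0.02,0,0,0,1],[0,0,-0.02,0,0,0,1]]]'
python3 -m inch '[[[0,0,-0.02,0,0,0,1],[0,0,-0.02,0,0,0,1]]]'
```

```text
time: 11.0
ee_pos: [0.5484, 0.2687, 0.1798]
eef_rot: [-0.551, -0.443, 0.552, -0.443]
ft_force: [-0.3, -0.3, -3.5]
width: 0.0082
time: 11.2
ee_pos: [0.5486, 0.2689, 0.1779]
eef_rot: [-0.551, -0.443, 0.551, -0.443]
ft_force: [0.4, -0.4, -3.0]
width: 0.0085
time: 11.4
ee_pos: [0.5486, 0.2689, 0.1755]
eef_rot: [-0.551, -0.443, 0.551, -0.443]
ft_force: [-1.1, -0.3, -2.8]
width: 0.0086
```

```bash
python3 -m inch '[[[0,0,-0.02,0,0,0,1],[0,0,-0.02,0,0,0,1]]]'
python3 -m inch '[[[0,0,-0.02,0,0,0,1],[0,0,-0.02,0,0,0,1]]]'
python3 - <<'E'
from h import *
import cv2
cv2.imwrite('pics/s11.png',cv2.resize(camera('side')[220:370,130:300,::-1],None,fx=4,fy=4,interpolation=cv2.INTER_CUBIC))
s=read_state();print(s['ee_pos'],s['ft_force'])
E
```

```text
time: 11.6
ee_pos: [0.5486, 0.2689, 0.1731]
eef_rot: [-0.551, -0.443, 0.552, -0.443]
ft_force: [0.5, -0.0, -3.0]
width: 0.0085
time: 11.8
ee_pos: [0.5488, 0.2692, 0.172]
eef_rot: [0.552, 0.442, -0.551, 0.443]
ft_force: [-2.9, -1.9, 6.5]
width: 0.0084
[0.54883926 0.26912694 0.17199099] [-2.11223459 -1.45690388  4.70528765]
```

View pics/s11.png

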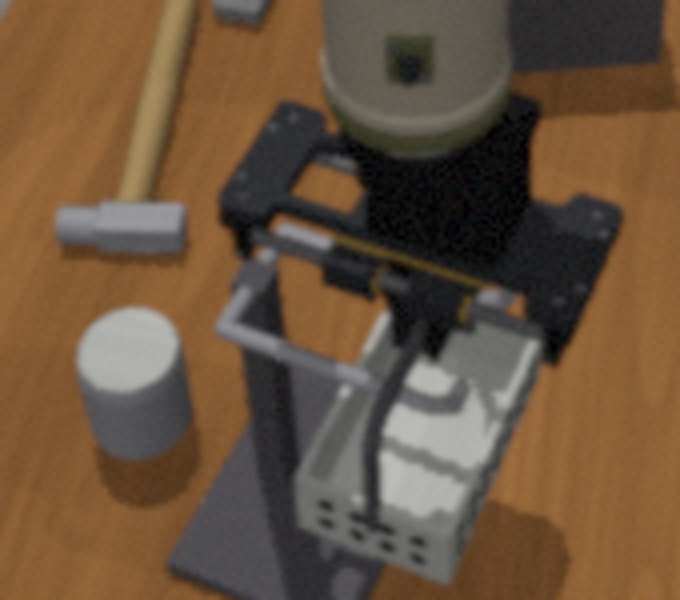

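Contact came at TCP z 0.172, which puts the bail at 0.215, as it should be when seated. Release with a partial opening, then look.

```bash
python3 -m inch '[[[0,0,0.02,0,0,0,0.8],[0,0,0.02,0,0,0,0.65],[0,0,0.02,0,0,0,0.65],[0,0,0.02,0,0,0,0.65],[0,0,0.02,0,0,0,0.65]]]'
python3 - <<'E'
from h import *
import cv2
cv2.imwrite('pics/s12.png',cv2.resize(camera('side')[220:370,130:300,::-1],None,fx=4,fy=4,interpolation=cv2.INTER_CUBIC))
cv2.imwrite('pics/w12.png',camera('wrist')[:,:,::-1])
s=read_state();print(s['ee_pos'],s['ft_force'],s['width'])
E
```

```text
time: 12.35
ee_pos: [0.5486, 0.269, 0.1733]
eef_rot: [0.551, 0.443, -0.551, 0.443]
ft_force: [-0.4, -0.9, 0.2]
width: 0.03
[0.54864746 0.26900133 0.1733189 ] [-0.3213008  0.5296684  0.6328168] 0.029898883677908706
```

View pics/s12.png

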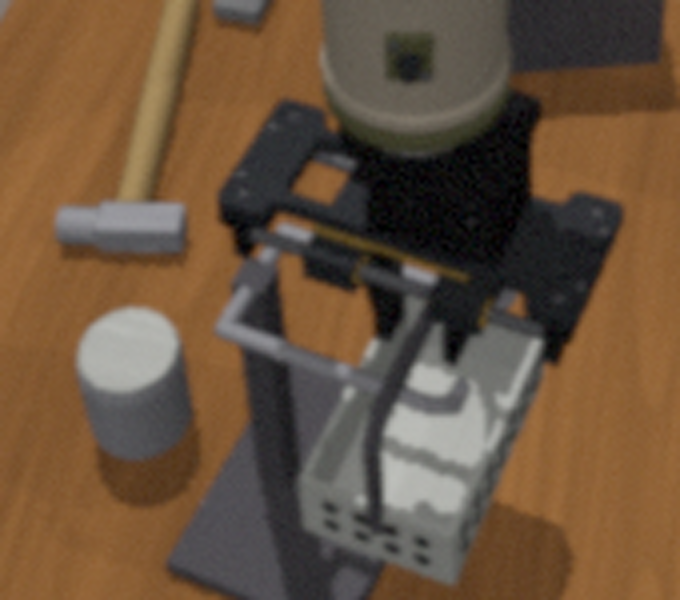

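View pics/w12.png

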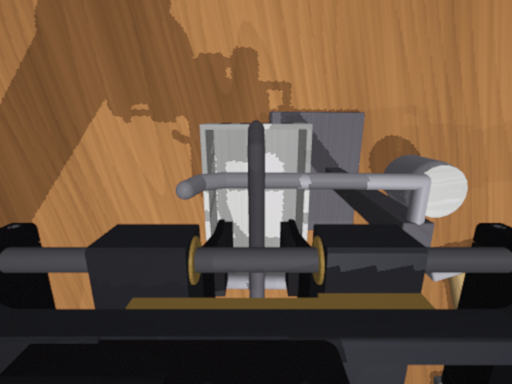

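Hung and released, with force about zero. Retreat straight up and carry over to the chest.

```bash
python3 -m inch '[[[0,0,0.1,0,0,0,0.65],[0,0,0.3,0,0,0,0.65],[0,0,0.6,0,0,0,0.6],[0,0,1,0,0,0,0.5],[0,0,1,0,0,0,0.45],[0,0,1,0,0,0,0.45]]]'
python3 - <<'E'
from h import *
import cv2
cv2.imwrite('pics/s13.png',camera('side')[:,:,::-1])
s=read_state();print(s['ee_pos'],s['ft_force'],s['width'])
E
```

```text
time: 13.05
ee_pos: [0.549, 0.2697, 0.2952]
eef_rot: [0.552, 0.443, -0.55, 0.443]
ft_force: [-0.6, 0.5, -0.2]
width: 0.046
[0.5486575  0.26907877 0.29373566] [-0.20231787 -0.40841723  0.0988348 ] 0.04687575340793549
```

View pics/s13.png

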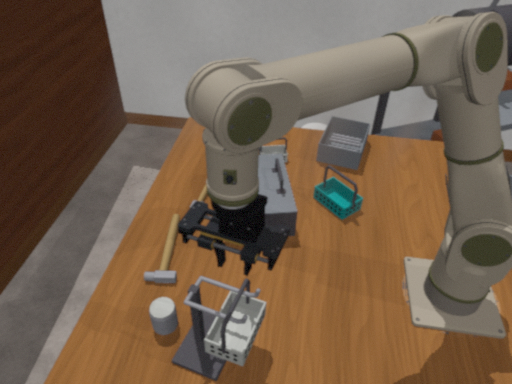

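The basket hangs level on the prongs at about (238,315). Now work out the lid poses.

```bash
cat > lid.py <<'E'
from h import *
yaw=np.radians(15); X=np.array([np.cos(yaw),np.sin(yaw),0]);Y=np.array([-np.sin(yaw),np.cos(yaw),0]);Z=np.array([0,0,1.])
H0=np.array([.5175,-.287,.1515])
hinge=H0+.185*X-.051*Z
G=.043; TAU=-25
def pose(th,g=G,tau=TAU,back=0):
    a=np.radians(th)
    h=hinge+X*(-.185*np.cos(a)+.051*np.sin(a))+Z*(.185*np.sin(a)+.051*np.cos(a))
    Rd=np.c_[-Z,X,np.cross(-Z,X)]
    M=R.from_rotvec(Y*np.radians(th+tau))*R.from_matrix(Rd)
    t=M.as_matrix()[:,0]
    return h+t*(g-back),M
def delta(p,M):
    s=read_state();rv=(M*R.from_quat(s['eef_rot']).inv()).as_rotvec()
    return np.round((p-s['ee_pos'])/.12,3),np.round(rv/(2*np.pi),4)
E
python3 - <<'E'
from lid import *
print(hinge)
print('hover',*delta(*pose(0,back=.09)),pose(0,back=.09)[0],'grasp',pose(0)[0])
E
```

```text
[ 0.69619628 -0.23911848  0.1005    ]
hover [-0.42  -4.677 -0.83 ] [ 0.0015 -0.07    0.0751] [ 0.49831376 -0.29214094  0.19409647] grasp [ 0.53505337 -0.28229659  0.11252877]
```

```bash
python3 -m inch '[[[-0.1,-0.4,0,0,0,0,0.45],[-0.1,-0.8,0,0,-0.01,0.01,0.45],[-0.1,-1,0,0,-0.0175,0.019,0.45]]]'
python3 -m inch '[[[-0.1,-0.4,0,0,-0.01,0.01,0.45],[-0.1,-0.8,0,0,-0.0175,0.019,0.45],[-0.1,-1,0,0,-0.0175,0.019,0.45]]]'
python3 -m inch '[[[-0.1,-0.4,0,0,-0.01,0.01,0.45],[-0.1,-0.8,0,0,-0.0175,0.019,0.45],[-0.1,-1,0,0,-0.0175,0.019,0.45]]]'
python3 -m inch '[[[-0.1,-0.4,0,0,-0.01,0.01,0.45],[-0.1,-0.8,0,0,-0.0175,0.019,0.45],[-0.1,-1,0,0,-0.0175,0.019,0.45]]]'
python3 -m inch '[[[0,-0.4,0,0,0,0,0.45],[0,-0.65,-0.3,0,0,0,0.45],[0,-0.65,-0.3,0,0,0,0.45],[0,-0.65,-0.3,0,0,0,0.45]]]'
python3 - <<'E'
from lid import *
import cv2
s=read_state();print(s['time'],s['ee_pos'],s['joint_positions'],s['width'])
cv2.imwrite('pics/w14.png',camera('wrist')[:,:,::-1]);cv2.imwrite('pics/t14.png',camera('top')[:,:,::-1])
print('hover',*delta(*pose(0,back=.09)))
print([np.round(proj('wrist',H0+Y*k),1) for k in(-.055,0,.055)])
E
```

```text
time: 13.4
ee_pos: [0.5366, 0.1446, 0.2917]
eef_rot: [0.553, 0.449, -0.494, 0.499]
ft_force: [-0.1, -0.2, 0.5]
width: 0.0479
time: 13.7
ee_pos: [0.5231, 0.0255, 0.2927]
eef_rot: [0.552, 0.453, -0.432, 0.552]
ft_force: [0.4, -0.7, 0.1]
width: 0.0485
time: 14.0
ee_pos: [0.5103, -0.0957, 0.2923]
eef_rot: [0.547, 0.454, -0.368, 0.6]
ft_force: [0.6, 0.1, 0.7]
width: 0.0477
time: 14.3
ee_pos: [0.4977, -0.2163, 0.2914]
eef_rot: [0.539, 0.452, -0.301, 0.644]
ft_force: [0.9, 1.3, 1.1]
width: 0.0475
time: 14.7
ee_pos: [0.4998, -0.2888, 0.2554]
eef_rot: [0.539, 0.454, -0.3, 0.643]
ft_force: [1.2, -0.3, 1.0]
width: 0.0476
14.7 [ 0.4997784  -0.28878954  0.2554131 ] [ 9.67683657e-01  8.36396413e-04 -2.98215190e-01  1.78092721e+00
 -3.81019985e-01  1.11581378e+00  1.06171764e+00] 0.04764379107748895
hover [-0.022 -0.035 -0.53 ] [ 0.0016  0.0003 -0.0007]
[array([230.3, 231. ]), array([229.5, 185.7]), array([228.5, 135.7])]
```

View pics/w14.png

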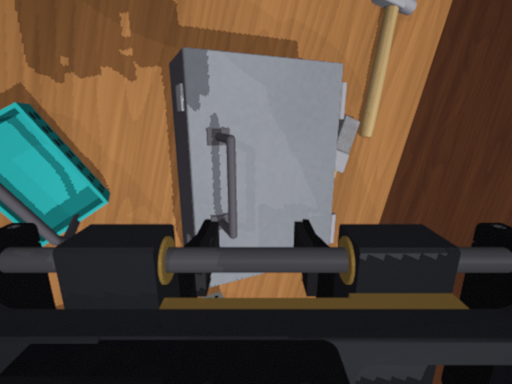

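The bar appears from (233,138) to (233,237), within about 4 px of the prediction. Refine it.

Run:
```python
from lid import *
b=[plane('wrist',p,.1515) for p in[(233,137),(233.5,237)]];m=np.mean(b,0);d=b[0]-b[1]
print(b,m,np.linalg.norm(d),np.degrees(np.arctan2(-d[0],d[1])))
H=np.array([.5195,-.288,.1515]); off=H-H0
p,M=pose(0,back=.09);print('hover',delta(p+off,M))
p,M=pose(0);print('grasp',delta(p+off,M),p+off)
```

```text
[array([ 0.50858227, -0.23398445,  0.1515    ]), array([ 0.53761164, -0.3472817 ,  0.1515    ])] [ 0.52309695 -0.29063307  0.1515    ] 0.11695712904847662 14.371329002738525
hover (array([-0.006, -0.043, -0.53 ]), array([ 0.0016,  0.0003, -0.0007]))
grasp (array([ 0.3  ,  0.039, -1.21 ]), array([ 0.0016,  0.0003, -0.0007])) [ 0.53705337 -0.28329659  0.11252877]
```

```bash
python3 -m inch '[[[0,-0.04,-0.3,0,0,0,0.45],[0,-0.04,-0.53,0,0,0,0.45],[0.12,-0.01,-0.8,0,0,0,0.45],[0.2,0.02,-0.95,0,0,0,0.45],[0.2,0.02,-0.95,0,0,0,0.45],[0.2,0.02,-0.95,0,0,0,0.45]]]'
python3 - <<'E'
from lid import *
import cv2
off=np.array([.002,-.001,0])
s=read_state();print(s['time'],s['ee_pos'],s['width'],s['ft_force'])
cv2.imwrite('pics/w15.png',camera('wrist')[:,:,::-1]);cv2.imwrite('pics/s15.png',cv2.resize(camera('side')[100:250,190:340,::-1],None,fx=4,fy=4,interpolation=cv2.INTER_CUBIC))
p,M=pose(0);print('grasp',delta(p+off,M),p+off)
M=R.from_quat(s['eef_rot']).as_matrix();print(proj('wrist',s['ee_pos']),[proj('wrist',s['ee_pos']-M[:,0]*k) for k in(.027,.043)])
E
```

```text
time: 15.4
ee_pos: [0.5251, -0.2862, 0.1448]
eef_rot: [0.538, 0.453, -0.299, 0.645]
ft_force: [-0.1, 0.3, -0.1]
width: 0.0478
15.4 [ 0.52512953 -0.2861941   0.14478955] 0.047842252115881626 [-0.11001494  0.3128902  -0.08454832]
grasp (array([ 0.1  ,  0.034, -0.274]), array([ 0.0019,  0.0006, -0.0005])) [ 0.53705337 -0.28329659  0.11252877]
(np.float64(256.5478677083957), np.float64(213.89234299808373)) [(np.float64(256.637972352105), np.float64(227.84238549652042)), (np.float64(256.70473489764845), np.float64(238.17859359076252))]
```

View pics/w15.png

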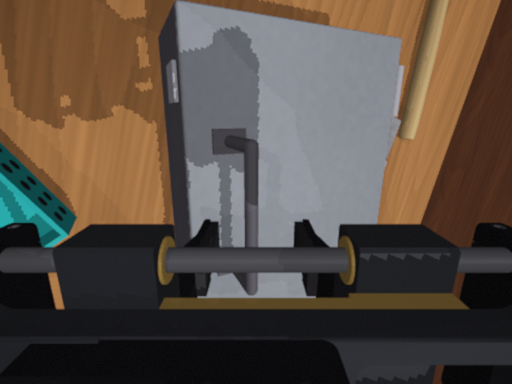

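View pics/s15.png

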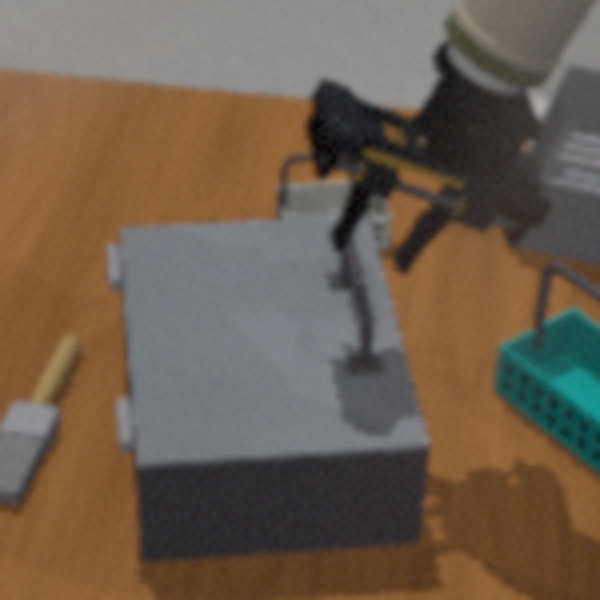

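Run:
```python
import cv2
t=cv2.imread('pics/t14.png');a=cv2.imread('pics/top0.png')[230:300,270:345];b=cv2.imread('pics/side0.png')[160:225,305:370]
o=cv2.hconcat([cv2.resize(a,(400,373)),cv2.resize(b,(373,373))]);cv2.imwrite('pics/turq.png',o)
```

```text
(no output)
```

View pics/turq.png

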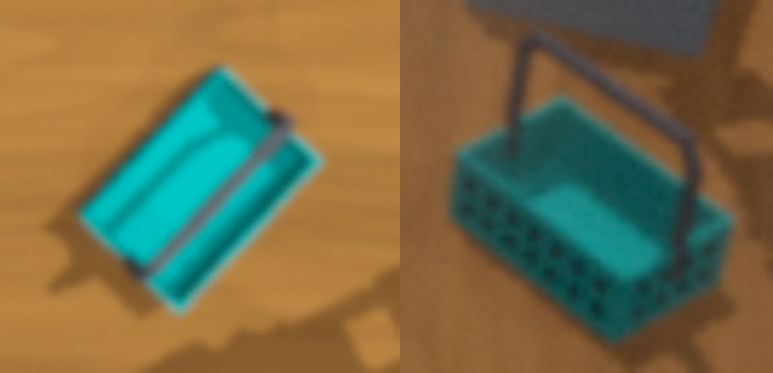

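Run:
```python
from lid import *
A=lambda p:(p[0]*75/400+270,p[1]*70/373+230);B=lambda p:((p[0]-400)*65/373+305,p[1]*65/373+160)
print(tri(A((285,122)),B((532,40))),tri(A((140,268)),B((690,140))))
s=read_state();off=np.array([.002,-.001,0])
for nm,(p,M) in(('now',(s['ee_pos'],R.from_quat(s['eef_rot']))),('grasp',pose(0))):
  M=M.as_matrix()
  for k in(.078,.094): print(nm,k,p-M[:,0]*k-M[:,1]*.095)
```

```text
(array([ 0.36151444, -0.38087515,  0.11042031]), np.float64(0.001519748552165923)) (array([ 0.27264488, -0.28575288,  0.12425074]), np.float64(0.0008545188360820547))
now 0.078 [ 0.41006152 -0.31811715  0.17592678]
now 0.094 [ 0.40347781 -0.31970916  0.1904223 ]
grasp 0.078 [ 0.42004689 -0.31311248  0.14307204]
grasp 0.094 [ 0.41351541 -0.31486259  0.15757296]
```

Turquoise bail tops out at z≈0.12 and x≤0.36, well clear of the gripper. Move to the grasp and close.

```bash
python3 -m inch '[[[0.05,0.02,-0.14,0,0,0,0.45],[0.1,0.034,-0.26,0,0,0,0.45],[0.1,0.034,-0.26,0,0,0,0.45]]]'
python3 -m inch '[[[0,0,0,0,0,0,1],[0,0,0,0,0,0,1],[0,0,0,0,0,0,1],[0,0,0,0,0,0,1],[0,0,0,0,0,0,1],[0,0,0,0,0,0,1],[0,0,0,0,0,0,1],[0,0,0,0,0,0,1]]]' 40
python3 - <<'E'
from lid import *
import cv2
s=read_state();print(s['time'],s['ee_pos'],s['width'],s['ft_force'])
cv2.imwrite('pics/w16.png',camera('wrist')[:,:,::-1]);cv2.imwrite('pics/s16.png',cv2.resize(camera('side')[100:250,190:340,::-1],None,fx=4,fy=4,interpolation=cv2.INTER_CUBIC))
E
```

```text
time: 15.8
ee_pos: [0.5364, -0.2821, 0.1119]
eef_rot: [0.538, 0.454, -0.3, 0.644]
ft_force: [0.3, 0.8, -0.1]
width: 0.0479
time: 16.6
ee_pos: [0.5359, -0.2828, 0.1119]
eef_rot: [0.538, 0.453, -0.3, 0.644]
ft_force: [-5.7, 0.4, 2.2]
width: 0.0088
16.6 [ 0.53593348 -0.28284873  0.11191844] 0.008752856472104623 [-5.71807924  0.41038881  2.19921636]
```

View pics/s16.png

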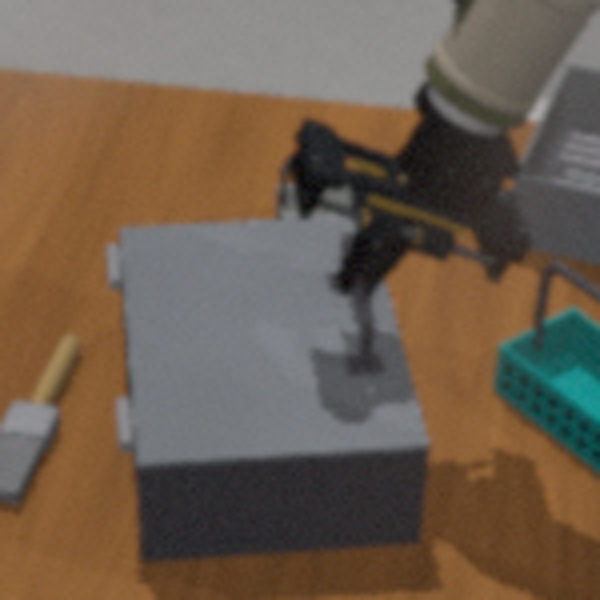

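View pics/w16.png

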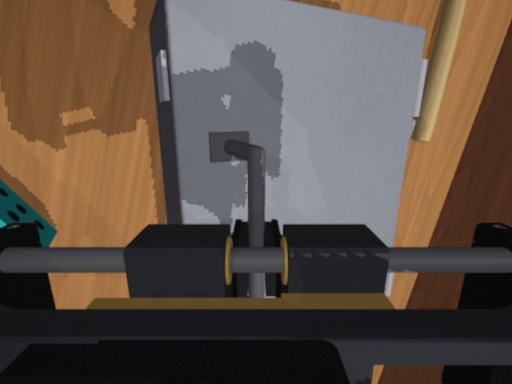

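Handle gripped (width 8.8 mm). Compute the arc about the hinge.

```bash
cat > arc.py <<'E'
from lid import *
import sys
def arc(steps,hg):
    s=read_state();p=s['ee_pos']
    for d in steps:
        r=R.from_rotvec(Y*np.radians(d));q=hg+r.apply(p-hg)
        print(d,np.round((q-p)/.12,3),np.round(r.as_rotvec()/2/np.pi,4),q.round(3))
E
python3 - <<'E'
from arc import *
arc([2,4,6,8,10,15,20,25],np.array([.698,-.240,.1005]))
E
```

```text
2 [0.004 0.001 0.049] [-0.0014  0.0054  0.    ] [ 0.536 -0.283  0.118]
4 [0.01  0.003 0.097] [-0.0029  0.0107  0.    ] [ 0.537 -0.282  0.124]
6 [0.017 0.005 0.145] [-0.0043  0.0161  0.    ] [ 0.538 -0.282  0.129]
8 [0.026 0.007 0.193] [-0.0058  0.0215  0.    ] [ 0.539 -0.282  0.135]
10 [0.036 0.01  0.241] [-0.0072  0.0268  0.    ] [ 0.54  -0.282  0.141]
15 [0.07  0.019 0.358] [-0.0108  0.0402  0.    ] [ 0.544 -0.281  0.155]
20 [0.113 0.03  0.472] [-0.0144  0.0537  0.    ] [ 0.549 -0.279  0.169]
25 [0.165 0.044 0.581] [-0.018   0.0671  0.    ] [ 0.556 -0.277  0.182]
```

```bash
python3 -m inch '[[[0.004,0.001,0.049,-0.0014,0.0054,0,1],[0.01,0.003,0.097,-0.0029,0.0107,0,1],[0.017,0.005,0.145,-0.0043,0.0161,0,1],[0.026,0.007,0.193,-0.0058,0.0215,0,1],[0.036,0.01,0.241,-0.0072,0.0268,0,1],[0.036,0.01,0.241,-0.0072,0.0268,0,1]]]' 60
python3 - <<'E'
from arc import *
s=read_state();print(s['ee_pos'],s['ft_force'],s['torque'],s['width'],s['joint_positions'])
arc([3,6,9,12,15,18,20],np.array([.698,-.240,.1005]))
E
```

```text
time: 17.3
ee_pos: [0.5405, -0.2815, 0.1414]
eef_rot: [0.495, 0.5, -0.355, 0.616]
ft_force: [-5.7, -1.5, -0.8]
width: 0.0082
[ 0.54053934 -0.28154218  0.14140051] [-5.74019455 -1.45724976 -0.77036535] [-0.33342485  1.56101743 -0.08773024] 0.008167264841482426 [ 0.79490644  0.20623037 -0.31501637  1.75761091 -0.1267924   0.99614406
  0.81987484]
3 [0.019 0.005 0.071] [-0.0022  0.008   0.    ] [ 0.543 -0.281  0.15 ]
6 [0.042 0.011 0.14 ] [-0.0043  0.0161  0.    ] [ 0.546 -0.28   0.158]
9 [0.068 0.018 0.208] [-0.0065  0.0241  0.    ] [ 0.549 -0.279  0.166]
12 [0.097 0.026 0.275] [-0.0086  0.0322  0.    ] [ 0.552 -0.278  0.174]
15 [0.13  0.035 0.34 ] [-0.0108  0.0402  0.    ] [ 0.556 -0.277  0.182]
18 [0.166 0.044 0.403] [-0.0129  0.0483  0.    ] [ 0.56  -0.276  0.19 ]
20 [0.192 0.051 0.444] [-0.0144  0.0537  0.    ] [ 0.564 -0.275  0.195]
```

Run:
```python
from h import *
import cv2
cv2.imwrite('pics/s17.png',cv2.resize(camera('side')[100:250,190:340,::-1],None,fx=4,fy=4,interpolation=cv2.INTER_CUBIC))
```

```text
(no output)
```

View pics/s17.png

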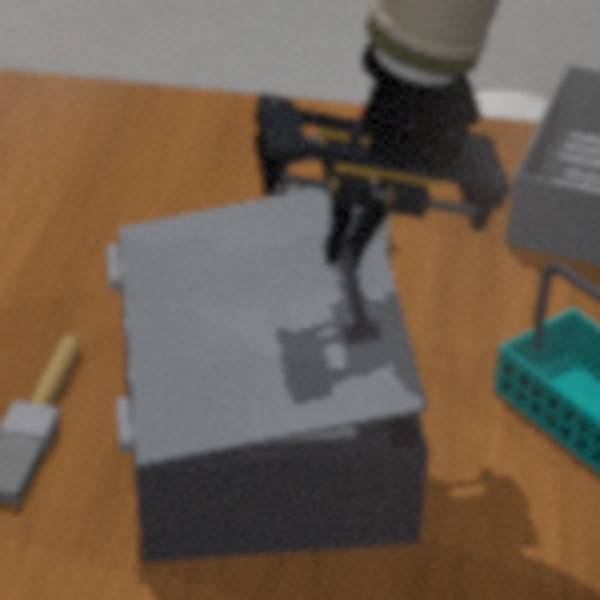

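The lid is rising at about 10° with low force. Continue 20° more.

```bash
python3 -m inch '[[[0.019,0.005,0.071,-0.0022,0.008,0,1],[0.042,0.011,0.14,-0.0043,0.0161,0,1],[0.068,0.018,0.208,-0.0065,0.0241,0,1],[0.097,0.026,0.275,-0.0086,0.0322,0,1],[0.13,0.035,0.34,-0.0108,0.0402,0,1],[0.166,0.044,0.403,-0.0129,0.0483,0,1],[0.192,0.051,0.444,-0.0144,0.0537,0,1],[0.192,0.051,0.444,-0.0144,0.0537,0,1]]]'
python3 - <<'E'
from arc import *
s=read_state();print(s['ee_pos'],s['ft_force'],s['torque'],s['width'],s['joint_positions'])
M=R.from_quat(s['eef_rot']).as_matrix();print('tilt',np.degrees(np.arctan2(-M[:,0]@X,-M[2,0]))+25)
arc([3,6,9,12,15,18,20],np.array([.698,-.240,.1005]))
E
```

```text
time: 18.15
ee_pos: [0.5638, -0.2751, 0.1948]
eef_rot: [0.4, 0.58, -0.455, 0.545]
ft_force: [-7.3, 1.0, 4.8]
width: 0.008
[ 0.56381815 -0.27509167  0.19478521] [-7.26303538  1.00304674  4.78988807] [ 0.03811611  1.6746826  -0.09646779] 0.00803775763688644 [ 0.5613037   0.40798743 -0.29557812  1.36435227  0.17124134  1.46166034
  0.52941745]
tilt 30.247369582521458
3 [0.041 0.011 0.059] [-0.0022  0.008   0.    ] [ 0.569 -0.274  0.202]
6 [0.085 0.023 0.117] [-0.0043  0.0161  0.    ] [ 0.574 -0.272  0.209]
9 [0.132 0.035 0.171] [-0.0065  0.0241  0.    ] [ 0.58  -0.271  0.215]
12 [0.182 0.049 0.223] [-0.0086  0.0322  0.    ] [ 0.586 -0.269  0.222]
15 [0.234 0.063 0.272] [-0.0108  0.0402  0.    ] [ 0.592 -0.268  0.227]
18 [0.289 0.077 0.319] [-0.0129  0.0483  0.    ] [ 0.599 -0.266  0.233]
20 [0.327 0.088 0.348] [-0.0144  0.0537  0.    ] [ 0.603 -0.265  0.237]
```

```bash
python3 -m inch '[[[0.041,0.011,0.059,-0.0022,0.008,0,1],[0.085,0.023,0.117,-0.0043,0.0161,0,1],[0.132,0.035,0.171,-0.0065,0.0241,0,1],[0.182,0.049,0.223,-0.0086,0.0322,0,1],[0.234,0.063,0.272,-0.0108,0.0402,0,1],[0.289,0.077,0.319,-0.0129,0.0483,0,1],[0.327,0.088,0.348,-0.0144,0.0537,0,1],[0.327,0.088,0.348,-0.0144,0.0537,0,1],[0.327,0.088,0.348,-0.0144,0.0537,0,1]]]'
python3 - <<'E'
from arc import *
import cv2
s=read_state();print(s['ee_pos'],s['ft_force'],s['torque'],s['width'],s['joint_positions'])
M=R.from_quat(s['eef_rot']).as_matrix();print('tilt',np.degrees(np.arctan2(-M[:,0]@X,-M[2,0]))+25)
cv2.imwrite('pics/s18.png',cv2.resize(camera('side')[70:260,180:340,::-1],None,fx=3.5,fy=3.5,interpolation=cv2.INTER_CUBIC));cv2.imwrite('pics/f18.png',camera('side')[:,:,::-1])
b=s['ee_pos']-.043*M[:,0];v=b-np.array([.698,-.240,.1005]);a=np.degrees(np.arctan2(v[2],-v@X))-np.degrees(np.arctan2(.051,.185));print('angle from bar',a,np.hypot(v[2],v@X))
E
```

```text
time: 19.05
ee_pos: [0.6031, -0.2642, 0.2363]
eef_rot: [0.294, 0.642, -0.541, 0.457]
ft_force: [-4.2, 1.2, 3.8]
width: 0.0082
[ 0.60314394 -0.264228    0.23629556] [-4.1895712   1.22917991  3.79587956] [ 0.22742939  0.64662145 -0.24560168] 0.00818291310906902 [ 0.32898135  0.7421428  -0.22912358  0.84413269  0.35048251  1.96341488
  0.46861262]
tilt 50.13526770331037
angle from bar 50.08643659156162 0.1920130989179561
```

View pics/s18.png

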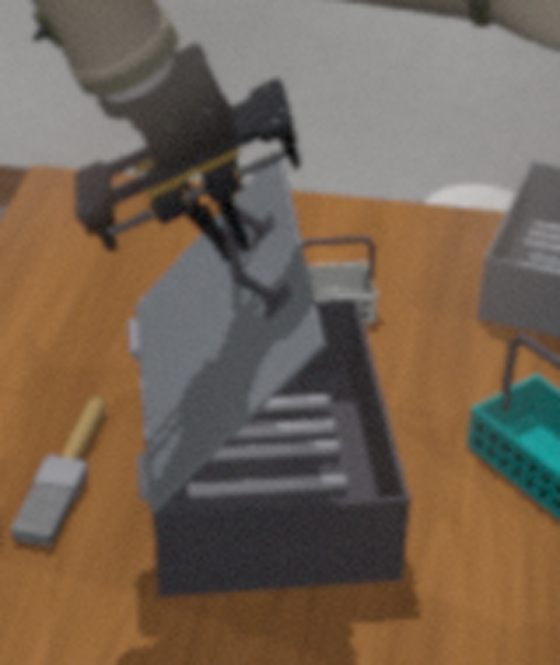

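View pics/f18.png

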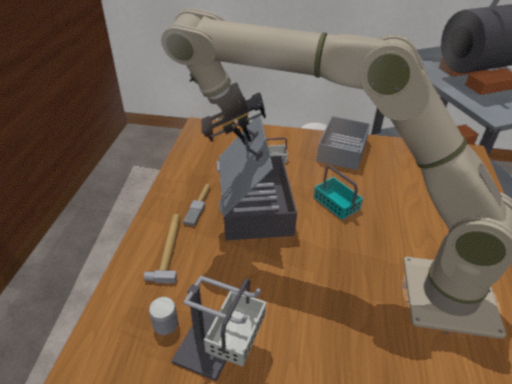

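The basket still hangs on the stand and the lid stands open. I'll check the lid angle independently from the picture: the near lid edge, hinge corner (152,508), free corner (325,346).

```bash
python3 - <<'E'
from lid import *
hg=np.array([.6965,-.241,.1005])
for yy in(.148,.152):
  pts=[]
  for px in[(152,508),(325,346)]:
    o,d=ray('side',crop(px,3.5,(180,70)));P=hg+Y*yy;t=((P-o)@Y)/(d@Y);q=o+t*d;pts.append(((q-hg)@X,q[2]-.1005))
  a=np.array(pts);v=a[1]-a[0];print(a.round(4),np.linalg.norm(v),'deg',np.degrees(np.arctan2(v[1],-v[0])),'free from hinge',np.degrees(np.arctan2(a[1,1],-a[1,0])))
s=read_state();print(s['time'],s['ft_force'])
E
python3 -m inch '[[[0,0,0,0,0,0,1],[0,0,0,0,0,0,1],[0,0,0,0,0,0,1],[0,0,0,0,0,0,1],[0,0,0,0,0,0,1]]]'
```

```text
[[ 0.0017  0.0037]
 [-0.1392  0.1668]] 0.21546034348946574 deg 49.176228113335775 free from hinge 50.155866829392444
[[ 0.0018  0.0075]
 [-0.1385  0.1698]] 0.21452980523231346 deg 49.176228113335746 free from hinge 50.8053574643858
19.15 [-4.54066856  2.1115877   2.95628052]
time: 19.65
ee_pos: [0.603, -0.2643, 0.2362]
eef_rot: [0.295, 0.641, -0.541, 0.458]
ft_force: [-3.7, 3.1, 2.5]
width: 0.0081
```

Vision gives 49–51° and the arm pose gives 50°, and the lid is steady. Handing in.

```bash
python3 -c "
from bench import *
print(close_job()); s=read_state(); print(s['time'],s['width'],s['ee_pos'])"
```

```text
the job is handed in; nothing more can be done
None
the job is handed in; nothing more can be done
```

I hung the pale basket by its bail on the two-pronged stand and let it go. Then I raised the chest lid to about 50° and handed in still gripping its handle (60 N set). The job was handed in at about 19.7 s on the robot's clock, and no verdict is reported.

**Last checks**
- **Basket:** the side view taken with the lid up shows it hanging on the prongs. The force was about zero when I released it.
- **Lid angle:** the arm pose gives 50.1°, and the lid's edge in the side picture gives 49–51°. It held steady over the last half second, with forces below about 6 N.
- **Bystanders:** the hammer, tin and brush look untouched in that same picture.

**What disagreed:** the visible fingertips sat about 27 mm behind the stated TCP, so my first attempt to close on the bail was stopped before it missed. I went 24 mm lower and used the corrected offset from then on. The load came onto the prongs at the expected height, which agreed with it. The views also differed by 3–6 mm on the bail and handle positions, which did not affect either grasp.

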